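# Build and press a ring-core test stack on a spring table

### The job

Build the test stack on the round spring table of the steel stand: the green insulating disc first, then the black wound ring core, then the aluminium clamping disc with its brass boss up, all well centred over the table; lower each layer gently until you feel it rest before letting go. With all three released, press straight down on the brass boss with the fingertips with about 10 N for one second, then lift clear, leaving the stack centred and the screwdriver and the black tool adapter beside it where they are.

Things in the scene. Friction and masses are not known exactly. Their poses are not given: they have to be found in the camera images.
- stand: fixed steel stand: round foot 90 mm across, 15 mm high; column; on top a round aluminium spring table 54 mm across. Origin: centre of the foot's underside, z up. The table's upper face is 50 to 66 mm above it: the column height differs each time and is not reported, so find it by touch. The table yields downward on a spring (3 N to start, then 2 N per mm, 14 mm travel).
- stand_axis (a point): point on the vertical axis of the spring table, 50 mm above the foot's underside (the table's upper face when the column is at its lowest)
- green_disc: green insulating disc lying flat, 60 mm across, 12 mm thick, about 70 g. Origin at the centre of its underside, z up.
- coil_ring: black wound ring core (flat ring with copper-coloured turns) lying flat, 56 mm across, 15 mm thick, hole about 20 mm, about 100 g. Origin at the centre of its underside, z up.
- clamp_disc: pale aluminium clamping disc lying flat, 60 mm across, 10 mm thick, with a brass boss 22 mm across standing 6 mm above the middle of its upper face (16 mm in all), about 130 g. Origin at the centre of its flat underside, z up.
- tape_roll: bystander, fixed: roll of amber tape lying flat on the teal mat, 60 mm across, 19 mm high, origin at the centre of its underside
- torque_cap: bystander: short black cylinder (tool adapter) with a bright knurled ring, standing on the brown board, 48 mm across, 54 mm high, origin at the centre of its underside
- loupe: bystander, fixed: black eye loupe standing on its wide rim on the teal mat, 39 mm across, 34 mm high, origin at the centre of its underside
- driver_amber: bystander: amber-handled screwdriver lying on the brown board, 163 mm long, 26 mm thick, origin at its middle on the underside, y along it
Mind the look-alikes: they are no part of the job. There is more than one size of the coil_ring; the job needs the larger.

How it is judged:
By the outcome, as a careful person would: the job done as asked, in the order asked, and still so for the second after the job is handed in, with the robot touching nothing.
It also fails if it takes over 67 s, if anything falls off the work surface, if the arm or the gripper's body presses on something with over 40 N, if the wrist force passes 120 N, or if a joint passes its speed limit or range.

### The arm

A 7-joint arm with a two-finger parallel gripper is mounted at the origin on a cart in front of the work surface, level with it; the furniture and walls round the work are solid. World frame = base frame: x ahead of the robot, y to its left, z up, the work surface at z = 0. Lengths are in mm, angles in rad, forces in N, time in s.
With the tool pointing down it reaches from about 400 to 875 mm from the base axis. Payload 4.4 kg.
Tool frame: the origin (TCP) lies at the very end of the fingers, on their centre line; the grasp point (between the pads) lies 19 mm behind it; y points along the fingers, x is the direction in which the jaws open and shut, and the axes are right-handed (so a half turn about y gives the same grasp; the last joint's range is limited). The gripper opens to 85 mm and grips with 20 to 120 N. Pads are 22 mm wide; open, the fingers measure 114 mm over their backs; the gripper's body (76 mm by 85 mm) begins 54 mm behind the grasp point. The pads swing forward as they close: fully open they stand 13 mm farther back than shut.
Start: joints at [-1.22, 0.628, 0.038, 1.517, -0.027, 0.996, -0.02], TCP at [263.122, 594.377, 231.313] pointing down, gripper open.
Joint ranges: [-3.06, 3.06], [-0.37, 2.12], [-1.25, 1.32], [0.18, 2.47], [-1.1, 4.24], [0.23, 1.98], [-2.94, 2.94]. Speed limits (rad/s): [2.57, 2.57, 3.14, 3.14, 3.14, 3.14, 3.14].

### API

Orientations are given as [roll, pitch, yaw] about the fixed x, y, z axes, in that order (R = Rz(yaw) Ry(pitch) Rx(roll)).
In Python, from cell import readout, eyes, finish_job gives the robot as it stands. The module is installed in compiled form; this text tells all that it offers.
- The arm moves only by the tool apply_moves, never from a script. Its argument "commands" is a list that holds one entry, the list of rows, each a list of 6 numbers: the shift along the tool's x, y, z in units of 0.04 m (1.0 is 0.04 m), then the turn, a rotation vector about the tool's x, y, z in units of 5 degrees (1.0 is 5 degrees). A call has 1 to 8 rows; each row shifts and turns the pose as measured when the row begins, along the tool's axes as they then stand; what a row does not reach is not made up. A row lasts 1/12 s, in which the tool goes at most 41.7 mm and 7.16 degrees, less where a joint would pass 70% of its speed; a pose out of reach is approached as far as the arm can. A call with a number of a shift or a turn outside -1 to 1 is refused whole. A call with a gripper value outside its range is refused whole. "claw" is the finger opening in mm, from 0 to 85.4, set as the call begins (left out, the last holds). The fingers move at their own pace and stop on an object; the grip force is fixed at half the most. Time passes only in rows, so rows that do not move let the fingers close. It gives the time, the measured TCP pose, the force and the opening at its end, in the units of the state.
- readout.read_state(): the state, without advancing time (a new reading comes with each control period).
- eyes.get_image(name): name is "scene" or "top" or "wrist"; returns a dict with "image" (384x512x3 uint8, red, green, blue), "mtx" (3x3 intrinsics, pixels), "rvec" (rotation vector, rad) and "tvec" (3), from world to camera coordinates, as OpenCV has them. Camera axes: x right, y down, z forward; pixel columns grow to the right and rows downward; lengths in mm; the calibration is good to about 2 mm. The wrist camera is an equidistant fisheye: a pixel r from the principal point sees the ray r / f radians off the axis. A picture is of the moment at which its call begins. There is no depth.
- finish_job(): hands the job in, once; it reports no verdict.
The state is a dict: "clock": time; "qpos": joint angles; "qd": joint speeds; "tau": joint torques, N m; "eef_pos": TCP position; "tool_rot": TCP orientation; "force": force on the tool from outside, world axes, zero at the start; "torque": the same for the moment, N m; "width": finger opening in mm.
Only numpy, scipy, OpenCV 4.12 (cv2) and the standard library are available. Lean on these libraries where they do the work, as an engineer would, in place of code of your own. Each camera call takes 0.05 s, during which the arm holds its last target. There are 200 camera calls.

## Working session

There is one attempt and no reset: what is moved stays moved. The work goes in short steps, Python scripts to look and compute and a tool call to move; the robot and the scene stay as the last step left them, time stands still between calls to the robot, and variables do not carry over. Pictures are saved under pics/ and viewed, about 8 in all and at most 12, crops included, and the job is handed in when it is done.

Besides the shell and the picture viewer there is one more tool, called after "Call:" in YAML: its name, and indented under it one key for each argument. apply_moves: Moves the arm, as the interface text tells. Shifts and turns lie within -1 to 1; 1 stands for 0.04 m of shift or 5 degrees of turn. Its arguments: {"type":"object","properties":{"commands":{"type":"array"},"claw":{"type":"number"}},"required":["commands"]}

```bash
mkdir -p pics
cat > h.py <<'E'
import numpy as np, cv2
from cell import readout, eyes, finish_job
def grab(n,save=None):
    d=eyes.get_image(n); im=cv2.cvtColor(d["image"],cv2.COLOR_RGB2BGR)
    if save: cv2.imwrite(f"pics/{save}.png",im)
    d["bgr"]=im; d["name"]=n; return d
def ray(d,u,v):
    K=np.array(d["mtx"],float); R,_=cv2.Rodrigues(np.array(d["rvec"],float)); t=np.array(d["tvec"],float).ravel()
    x=(u-K[0,2])/K[0,0]; y=(v-K[1,2])/K[1,1]
    if d["name"]=="wrist":
        r=np.hypot(x,y); s=np.sin(r)/r if r>1e-9 else 1; c=np.array([x*s,y*s,np.cos(r)])
    else: c=np.array([x,y,1.])
    return -R.T@t, R.T@c
def onz(d,u,v,z):
    o,w=ray(d,u,v); return o+w*(z-o[2])/w[2]
def proj(d,p):
    K=np.array(d["mtx"],float); R,_=cv2.Rodrigues(np.array(d["rvec"],float)); c=R@np.array(p,float)+np.array(d["tvec"],float).ravel()
    if d["name"]=="wrist":
        th=np.arctan2(np.hypot(c[0],c[1]),c[2]); n=np.hypot(c[0],c[1]); return np.array([K[0,2]+K[0,0]*th*c[0]/n,K[1,2]+K[1,1]*th*c[1]/n])
    return np.array([K[0,0]*c[0]/c[2]+K[0,2],K[1,1]*c[1]/c[2]+K[1,2]])
E
python3 - <<'E'
from h import *
a=grab("scene"); b=grab("top"); c=grab("wrist","w0")
cv2.imwrite("pics/st.png",np.hstack([a["bgr"],b["bgr"]])); 
cv2.imwrite("pics/s0.png",cv2.resize(a["bgr"],(800,600),interpolation=cv2.INTER_CUBIC))
cv2.imwrite("pics/t0.png",cv2.resize(b["bgr"],(800,600),interpolation=cv2.INTER_CUBIC))
import pickle; pickle.dump((a,b,c),open("d0.pkl","wb"))
for d in(a,b,c): print(d["name"],d["mtx"],ray(d,256,192))
s=readout.read_state(); print(s)
E
```

```text
scene [[404.20037052   0.         253.42219914]
 [  0.         404.20037052 188.70393179]
 [  0.           0.           1.        ]] (array([136.25908505, 304.27763019, 700.52255129]), array([ 0.41811885, -0.5967941 , -0.68492379]))
top [[428.28659513   0.         252.36973707]
 [  0.         428.28659513 192.81027764]
 [  0.           0.           1.        ]] (array([ 387.05601698, -258.74244204, 1026.00612876]), array([ 0.14670423, -0.01938081, -0.98902865]))
wrist [[297.31863964   0.         259.52881025]
 [  0.         297.31863964 191.6701491 ]
 [  0.           0.           1.        ]] (array([197.13076067, 622.41808529, 371.80654117]), array([ 0.25442403, -0.12808142, -0.95857371]))
{'clock': 0.15, 'qpos': array([-1.21981598,  0.62914612,  0.03846547,  1.51812395, -0.02706097,
        0.99631335, -0.02001193]), 'qd': array([ 0.00067734, -0.00357203,  0.0004245 , -0.00296754, -0.00224936,
       -0.00080694, -0.00053908]), 'tau': array([ 9.54470561e-04, -5.63805234e+01,  1.22726653e+00, -1.93652952e+01,
        1.09947877e-02,  7.41758617e-03, -8.91268712e-06]), 'eef_pos': array([262.90302982, 593.94160106, 230.59715882]), 'tool_rot': array([-1.57076286e+00,  1.47334814e-03,  1.15395742e+00]), 'force': array([-0.26163134, -0.50867989,  0.38958804]), 'torque': array([-0.00235078, -0.04188228,  0.06749999]), 'width': 85.28921770873612}
```

View pictures.

View pics/t0.png

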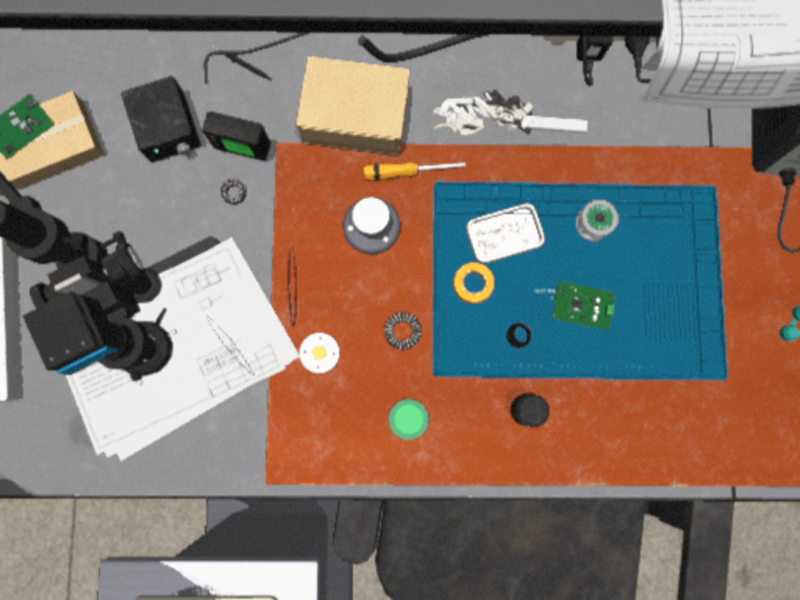

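View pics/s0.png

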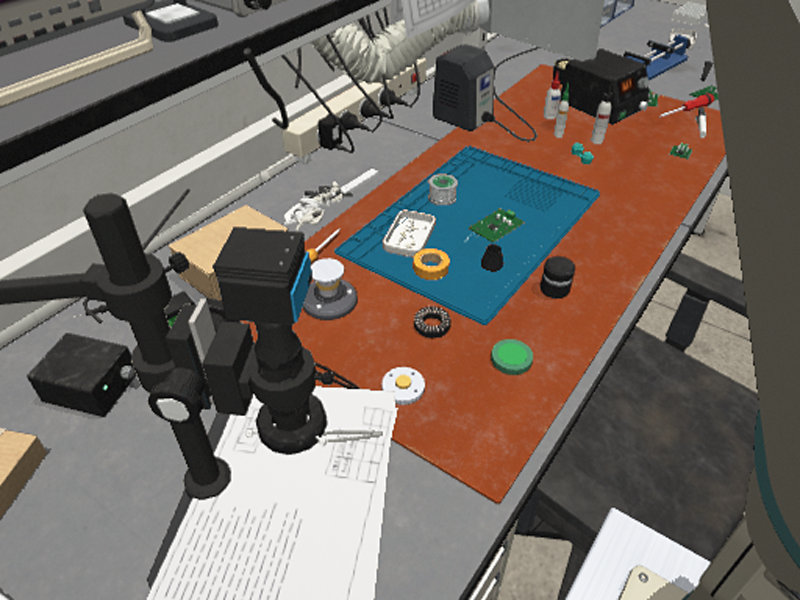

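```bash
cat >> h.py <<'E'
def tri(rs):
    A=np.zeros((3,3));b=np.zeros(3)
    for o,w in rs:
        w=w/np.linalg.norm(w);P=np.eye(3)-np.outer(w,w);A+=P;b+=P@o
    p=np.linalg.solve(A,b); return p,[np.linalg.norm((np.eye(3)-np.outer(w,w)/(w@w))@(p-o)) for o,w in rs]
def blobs(d,lo,hi,box,k=0,mn=30):
    h=cv2.cvtColor(d["bgr"],cv2.COLOR_BGR2HSV); m=cv2.inRange(h,np.array(lo),np.array(hi)); x0,y0,x1,y1=box
    M=np.zeros_like(m); M[y0:y1,x0:x1]=m[y0:y1,x0:x1]
    if k: M=cv2.morphologyEx(M,cv2.MORPH_CLOSE,np.ones((k,k)))
    cs,_=cv2.findContours(M,cv2.RETR_EXTERNAL,cv2.CHAIN_APPROX_NONE)
    return [(cv2.fitEllipse(cv2.convexHull(c)),cv2.contourArea(c)) for c in sorted(cs,key=cv2.contourArea,reverse=True) if cv2.contourArea(c)>mn and len(cv2.convexHull(c))>4]
E
python3 - <<'E'
from h import *
import pickle
a,b,c=pickle.load(open("d0.pkl","rb"))
f=.64
def B(u,v,r): return [int((u-r)*f),int((v-r)*f),int((u+r)*f),int((v+r)*f)]
G=([40,60,60],[85,255,255]);W=([0,0,175],[180,70,255]);K=([0,0,0],[180,255,90])
spec={"green":(G,B(408,420,35),B(512,356,35),0,12),"clamp":(W,B(320,353,26),B(403,385,26),7,10),"boss":(([15,80,100],[35,255,255]),B(320,353,26),B(403,385,26),0,16),
"table":(W,B(371,217,30),B(326,270,24),0,58),"ring":(K,B(402,330,30),B(432,321,28),7,15),"cap":(K,B(530,410,35),B(558,276,30),7,54),"small":(K,B(233,190,22),B(2,2,1),7,10)}
for n,((lo,hi),bt,bs,k,z) in spec.items():
    et=blobs(b,lo,hi,bt,k,8); es=blobs(a,lo,hi,bs,k,8) 
    print(n,[(np.round(e[0],1),np.round(e[1],1),A) for e,A in et[:2]],'|',[(np.round(e[0],1),np.round(e[1],1)) for e,A in es[:2]])
    if et: print("   top onz",np.round(onz(b,*et[0][0][0],z),1))
    if es: print("   sc onz",np.round(onz(a,*es[0][0][0],z),1))
    if et and es: p,r=tri([ray(b,*et[0][0][0]),ray(a,*es[0][0][0])]); print("   tri",np.round(p,1),np.round(r,1))
def crop(d,u,v,r):
    u=int(u*f);v=int(v*f);r=int(r*f); return cv2.resize(d["bgr"][v-r:v+r,u-r:u+r],(380,290),interpolation=cv2.INTER_CUBIC)
cv2.imwrite("pics/crop1.png",np.vstack([np.hstack([crop(b,402,330,45),crop(b,233,190,45)]),np.hstack([crop(a,328,290,48),crop(a,403,385,48)])]))
E
```

```text
green [(array([261.1, 267.9]), array([25.1, 25.3]), 471.5)] | [(array([327.3, 227.9]), array([22.2, 26.6]))]
   top onz [ 358.4 -291.3   12. ]
   sc onz [ 356.1 -292.6   12. ]
   tri [ 357.2 -291.8   12.3] [1.3 1.3]
clamp [(array([202.5, 225.4]), array([25.3, 29.5]), 517.0)] | [(array([254.8, 248.7]), array([25. , 35.3]))]
   top onz [ 456.9 -152.4   10. ]
   sc onz [ 456.3 -149.2   10. ]
   tri [ 457.6 -151.8    6.4] [0.5 0.5]
boss [(array([203.7, 225.3]), array([7.6, 8. ]), 41.5)] | [(array([257.6, 244. ]), array([8.5, 9.5]))]
   top onz [ 456.7 -155.8   16. ]
   sc onz [ 456.1 -159.5   16. ]
   tri [ 455.5 -156.7   19.5] [1.1 1.1]
table [(array([236.8, 137.3]), array([23. , 23.5]), 399.5)] | [(array([208.8, 172.2]), array([14.3, 21.6]))]
   top onz [ 658.9 -232.5   58. ]
   sc onz [ 663.4 -246.2   58. ]
   tri [ 653.6 -233.7   72. ] [1.6 1.6]
ring [(array([257.5, 211.8]), array([21.4, 22. ]), 64.0)] | [(array([277.5, 205.1]), array([20.9, 26.5]))]
   top onz [ 489.7 -282.3   15. ]
   sc onz [ 486.4 -285.7   15. ]
   tri [ 487.5 -283.2   16.9] [2.2 2.2]
cap [(array([338.6, 262.1]), array([20.7, 24.7]), 376.0)] | [(array([356.1, 174.7]), array([22.6, 34.3]))]
   top onz [ 373.6 -464.1   54. ]
   sc onz [ 367.3 -452.    54. ]
   tri [ 372.7 -467.1   40.8] [0.7 0.7]
small [(array([149.3, 122.9]), array([14.4, 15.9]), 153.5)] | []
   top onz [706.9 -16.5  10. ]
```

View pics/crop1.png

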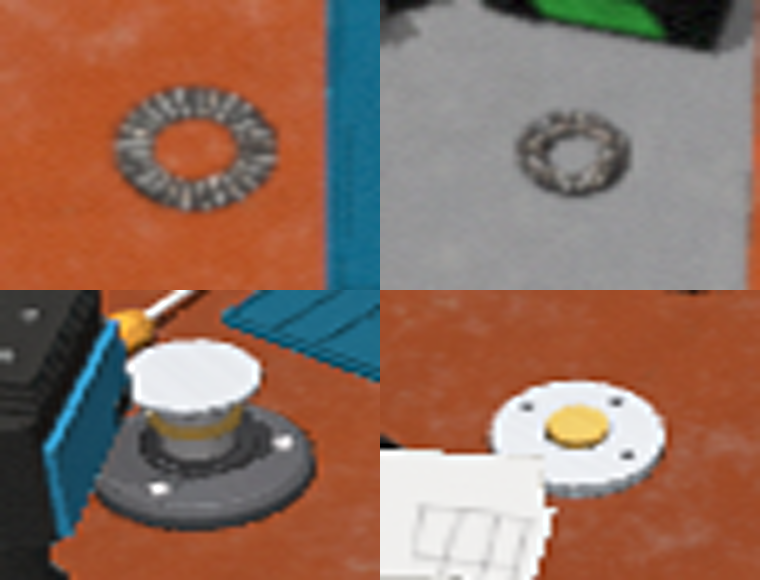

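Run:
```python
from h import *
import pickle
a,b,c=pickle.load(open("d0.pkl","rb"))
f=.64
for n,t,s in [("blueR",(117,350),(306,240)),("blueL",(65,369),(293,300)),("backL",(28,292),(220,262)),("ring light",(140,345),(290,425)),("poletop",(15,200),(108,205)),("poleBase",(20,200),(208,475)),("knob",(125,260),(175,405))]:
    p,r=tri([ray(b,t[0]*f,t[1]*f),ray(a,s[0]*f,s[1]*f)]); print(n,np.round(p),np.round(r))
```

```text
blueR [436.   5. 375.] [5. 5.]
blueL [414.  57. 360.] [1. 1.]
backL [479.  79. 386.] [10. 10.]
ring light [451.  56. 164.] [3. 3.]
poletop [572.  95. 408.] [0. 0.]
poleBase [554. 166. 187.] [86. 86.]
knob [574.  96. 144.] [6. 6.]
```

View pics/w0.png

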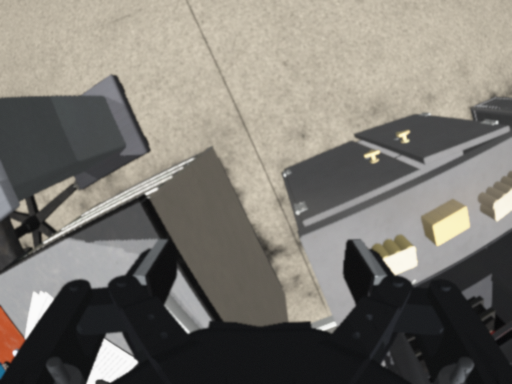

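Look-alikes, with pixels in the 800 px top view:
- Coil rings: the large one at (402,330), about 22 px across and lying on the brown board, against the small one at (233,190), about 15 px across. I choose the large one.
- Green disc: (408,420), against the green PCBs and the reel.
- Clamp disc with brass boss: (320,353), against the stand's table at (371,217) and the amber tape.

The crop confirms the ring and the clamp. The wrist picture shows only the floor and a cabinet beside the bench.

The microscope reaches z≈410 around (450,50), so I go up and over it.

Call:
apply_moves:
  commands:
    - [[0,-1,0,0,0,0],[0,-1,0,0,0,0],[0,-1,0,0,0,0],[0,-1,0,0,0,0],[0,-1,0,0,0,0],[0,-1,0,0,0,0],[0,-1,0,0,0,0]]
  claw: 76

```text
clock: 0.73
eef_pos: [261.0, 590.0, 507.9]
tool_rot: [-1.572, 0.032, 1.154]
force: [0.3, 1.2, -0.3]
width: 75.9
```

```bash
cat >> h.py <<'E'
def plan(tgt,yaw,step=0.95,start=None):
    "suggest rows: world straight line + yaw change from measured pose"
    s=readout.read_state(); p=np.array(s["eef_pos"]); y0=s["tool_rot"][2]
    d=np.array(tgt)-p; dy=-(yaw-y0); n=max(1,int(np.ceil(max(np.linalg.norm(d)/40/step,abs(np.degrees(dy))/5/step))))
    print("clock",round(s["clock"],2),"pos",np.round(p,1),"rot",np.round(s["tool_rot"],3),"F",np.round(s["force"],1),"w",round(s["width"],1),"n",n)
    rows=[]
    for i in range(n):
        y=y0-dy*i/n; c,q=np.cos(y),np.sin(y); e=d/n/40
        rows.append([round(float(v),2) for v in (c*e[0]+q*e[1],-e[2],-q*e[0]+c*e[1],0,np.degrees(dy)/n/5,0)])
    for i in range(0,n,8): print(rows[i:i+8])
E
python3 - <<'E'
from h import *
import pickle
a,b,c=pickle.load(open("d0.pkl","rb"))
im=b["bgr"].astype(int); hsv=cv2.cvtColor(b["bgr"],cv2.COLOR_BGR2HSV)
m=((hsv[...,1]<110)).astype(np.uint8)*255
M=np.zeros_like(m); M[115:168,215:262]=m[115:168,215:262]
cs,_=cv2.findContours(M,cv2.RETR_EXTERNAL,cv2.CHAIN_APPROX_NONE); k=max(cs,key=cv2.contourArea); e=cv2.fitEllipse(cv2.convexHull(k)); print(e,cv2.boundingRect(k))
for z in(10,15): print(onz(b,*e[0],z))
plan([480,60,510],0.5)
E
```

```text
((237.3602294921875, 143.89553833007812), (36.155548095703125, 36.34434509277344), 43.55253601074219) (220, 126, 36, 37)
[ 655.94392324 -232.66858018   10.        ]
[ 654.62066397 -232.79689566   15.        ]
clock 0.73 pos [261.  590.  507.9] rot [-1.572  0.032  1.154] F [ 0.3  1.2 -0.3] w 75.9 n 16
[[-0.62, -0.0, -0.65, 0.0, 0.47, 0.0], [-0.59, -0.0, -0.67, 0.0, 0.47, 0.0], [-0.56, -0.0, -0.7, 0.0, 0.47, 0.0], [-0.53, -0.0, -0.72, 0.0, 0.47, 0.0], [-0.51, -0.0, -0.74, 0.0, 0.47, 0.0], [-0.47, -0.0, -0.76, 0.0, 0.47, 0.0], [-0.44, -0.0, -0.78, 0.0, 0.47, 0.0], [-0.41, -0.0, -0.8, 0.0, 0.47, 0.0]]
[[-0.38, -0.0, -0.81, 0.0, 0.47, 0.0], [-0.34, -0.0, -0.83, 0.0, 0.47, 0.0], [-0.31, -0.0, -0.84, 0.0, 0.47, 0.0], [-0.28, -0.0, -0.85, 0.0, 0.47, 0.0], [-0.24, -0.0, -0.86, 0.0, 0.47, 0.0], [-0.21, -0.0, -0.87, 0.0, 0.47, 0.0], [-0.17, -0.0, -0.88, 0.0, 0.47, 0.0], [-0.13, -0.0, -0.89, 0.0, 0.47, 0.0]]
```

Call:
apply_moves:
  commands:
    - [[-0.6,0,-0.65,0,0.5,0],[-0.6,0,-0.65,0,0.5,0],[-0.55,0,-0.7,0,0.5,0],[-0.55,0,-0.7,0,0.5,0],[-0.5,0,-0.75,0,0.5,0],[-0.45,0,-0.75,0,0.5,0],[-0.45,0,-0.8,0,0.5,0],[-0.4,0,-0.8,0,0.5,0]]

```text
clock: 1.4
eef_pos: [369.3, 329.1, 519.9]
tool_rot: [-1.568, 0.004, 0.807]
force: [1.0, -0.2, 0.1]
width: 75.9
```

Call:
apply_moves:
  commands:
    - [[-0.4,0,-0.8,0,0.5,0],[-0.35,0,-0.8,0,0.5,0],[-0.3,0,-0.85,0,0.5,0],[-0.3,0,-0.85,0,0.5,0],[-0.25,0,-0.85,0,0.5,0],[-0.2,0,-0.85,0,0.5,0],[-0.15,0,-0.9,0,0.5,0],[-0.15,0,-0.9,0,0.5,0]]

```text
clock: 2.07
eef_pos: [466.9, 44.7, 519.0]
tool_rot: [-1.568, 0.005, 0.441]
force: [1.2, -0.2, 0.1]
width: 75.8
```

```bash
python3 -c "
from h import *
plan([357,-290,500],0)"
```

```text
clock 2.07 pos [466.9  44.7 519. ] rot [-1.568  0.005  0.441] F [ 1.2 -0.2  0.1] w 75.8 n 10
[[-0.61, 0.05, -0.64, 0.0, 0.51, 0.0], [-0.58, 0.05, -0.67, 0.0, 0.51, 0.0], [-0.55, 0.05, -0.69, 0.0, 0.51, 0.0], [-0.52, 0.05, -0.71, 0.0, 0.51, 0.0], [-0.48, 0.05, -0.74, 0.0, 0.51, 0.0], [-0.45, 0.05, -0.76, 0.0, 0.51, 0.0], [-0.42, 0.05, -0.78, 0.0, 0.51, 0.0], [-0.38, 0.05, -0.79, 0.0, 0.51, 0.0]]
[[-0.35, 0.05, -0.81, 0.0, 0.51, 0.0], [-0.31, 0.05, -0.82, 0.0, 0.51, 0.0]]
```

Call:
apply_moves:
  commands:
    - [[-0.6,0,-0.65,0,0.5,0],[-0.6,0,-0.65,0,0.5,0],[-0.55,0,-0.7,0,0.5,0],[-0.5,0,-0.7,0,0.5,0],[-0.5,0.3,-0.75,0,0.5,0],[-0.45,0.4,-0.75,0,0.5,0],[-0.4,0.4,-0.75,0,0.5,0],[-0.4,0.4,-0.8,0,0.5,0]]

```text
clock: 2.73
eef_pos: [373.6, -235.9, 458.6]
tool_rot: [-1.573, -0.001, 0.073]
force: [0.7, -0.6, -0.6]
width: 75.9
```

Call:
apply_moves:
  commands:
    - [[-0.35,0.5,-0.75,0,0.5,0],[-0.3,0.5,-0.75,0,0.5,0],[0,1,0,0,0,0],[0,1,0,0,0,0],[0,1,0,0,0,0],[0,1,0,0,0,0],[0,0.6,0,0,0,0],[0,0,0,0,0,0]]

```text
clock: 3.4
eef_pos: [341.7, -310.6, 225.4]
tool_rot: [-1.58, -0.003, -0.039]
force: [-1.0, 0.5, 0.0]
width: 76.0
```

Run:
```python
from h import *
w=grab("wrist","w1")
for (e,A) in blobs(w,[40,60,60],[85,255,255],[0,0,512,384],0,200)[:3]: print(np.round(e[0],1),np.round(e[1],1),A,np.round(onz(w,*e[0],12),1))
plan([357.5,-291.5,60],0)
```

```text
[270.7 148.6] [48.5 48.9] 1809.0 [ 356.6 -293.    12. ]
clock 3.45 pos [ 342.3 -311.4  227.2] rot [-1.581 -0.005 -0.039] F [-0.2  0.1 -0.7] w 75.8 n 5
[[0.07, 0.84, 0.1, 0.0, -0.09, 0.0], [0.07, 0.84, 0.1, 0.0, -0.09, 0.0], [0.07, 0.84, 0.1, 0.0, -0.09, 0.0], [0.07, 0.84, 0.1, 0.0, -0.09, 0.0], [0.08, 0.84, 0.1, 0.0, -0.09, 0.0]]
```

View pics/w1.png

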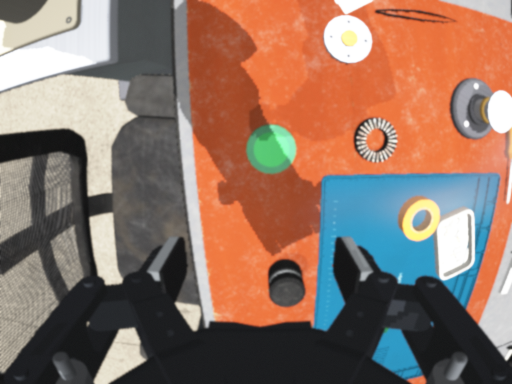

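The green disc is at (270,148) in the wrist view, which works out to (356.6,-293) and agrees with the top view. I descend with the tilt corrected.

Call:
apply_moves:
  commands:
    - [[0.1,0.85,0.15,0.1,-0.15,0],[0.1,0.85,0.15,0.05,-0.15,0],[0.1,0.85,0.15,0,-0.15,0],[0.05,0.85,0.05,0,0,0],[0.05,0.85,0,0,0,0],[0,0,0,0,0,0]]

```text
clock: 3.95
eef_pos: [374.0, -300.4, 62.8]
tool_rot: [-1.583, -0.029, 0.006]
force: [0.3, 1.0, 1.1]
width: 75.8
```

Run:
```python
from h import *
w=grab("wrist","w2")
for (e,A) in blobs(w,[40,60,60],[85,255,255],[0,0,512,384],0,200)[:3]: print(np.round(e[0],1),np.round(e[1],1),A,np.round(onz(w,*e[0],12),1))
plan([357,-292.3,10],0)
```

```text
[232.2 198.9] [85.3 86.6] 5696.5 [ 356.7 -291.8   12. ]
clock 4.0 pos [ 374.6 -301.7   65.3] rot [-1.585 -0.031  0.005] F [ 0.6 -0.6 -0.1] w 75.9 n 2
[[-0.22, 0.69, 0.12, 0.0, 0.03, 0.0], [-0.22, 0.69, 0.12, 0.0, 0.03, 0.0]]
```

Call:
apply_moves:
  commands:
    - [[-0.22,0.3,0.12,0.16,0,0.35],[-0.22,0.3,0.12,0,0,0],[0,0.3,0,0,0,0],[0,0,0,0,0,0]]

```text
clock: 4.33
eef_pos: [364.7, -299.1, 38.9]
tool_rot: [-1.583, -0.016, 0.006]
force: [0.2, -0.1, 0.7]
width: 76.2
```

Run:
```python
from h import *
plan([357,-292.0,10],0)
```

```text
clock 4.33 pos [ 364.7 -299.1   38.9] rot [-1.583 -0.016  0.006] F [ 0.2 -0.1  0.7] w 76.2 n 1
[[-0.19, 0.72, 0.18, 0.0, 0.07, 0.0]]
```

Call:
apply_moves:
  commands:
    - [[-0.22,0,0.2,0.2,0.05,0.25],[-0.08,0.3,0.08,0.1,0,0.1],[0,0.3,0,0,0,0],[0,0,0,0,0,0]]

```text
clock: 4.67
eef_pos: [359.0, -293.6, 23.3]
tool_rot: [-1.568, 0.001, 0.002]
force: [1.1, -0.3, -0.4]
width: 76.2
```

Run:
```python
from h import *
w=grab("wrist","w3")
for (e,A) in blobs(w,[40,60,60],[85,255,255],[0,0,512,384],0,200)[:3]: print(np.round(e[0],1),np.round(e[1],1),A,np.round(onz(w,*e[0],12),1))
plan([357,-292.0,0],0)
```

```text
[255.1 231.3] [100.7 105.2] 8174.0 [ 356.5 -290.9   12. ]
clock 4.72 pos [ 359.4 -294.1   23.9] rot [-1.568 -0.     0.002] F [ 0.3 -1.   0.2] w 75.8 n 1
[[-0.06, 0.6, 0.05, 0.0, 0.02, 0.0]]
```

Call:
apply_moves:
  commands:
    - [[-0.08,0.2,0.08,0,0,0],[-0.03,0.2,0.03,0,0,0],[0,0.15,0,0,0,0],[0,0.1,0,0,0,0]]

```text
clock: 5.05
eef_pos: [359.5, -293.4, 2.5]
tool_rot: [-1.575, -0.01, 0.003]
force: [-0.1, -0.2, -0.1]
width: 76.2
```

Call:
apply_moves:
  commands:
    - [[-0.1,0,0.1,0,0,0.1],[-0.05,0,0.05,0,0,0.05],[0,0.1,0,0,0,0],[0,0,0,0,0,0]]

```text
clock: 5.38
eef_pos: [355.2, -288.3, 1.2]
tool_rot: [-1.578, -0.0, 0.003]
force: [0.2, 0.2, -1.0]
width: 76.0
```

Run:
```python
from h import *
for i in range(2):
    w=grab("wrist","w4"); plan([356.7,-291.3,0],0)
```

```text
clock 5.43 pos [ 355.3 -288.4    1.5] rot [-1.579e+00 -1.000e-03  3.000e-03] F [-0.5  0.8  1. ] w 75.8 n 1
[[0.04, 0.04, -0.07, 0.0, 0.03, 0.0]]
clock 5.48 pos [ 355.2 -288.5    1.4] rot [-1.579e+00 -1.000e-03  3.000e-03] F [-0.8 -0.1  0.4] w 75.9 n 1
[[0.04, 0.04, -0.07, 0.0, 0.03, 0.0]]
```

View pics/w4.png

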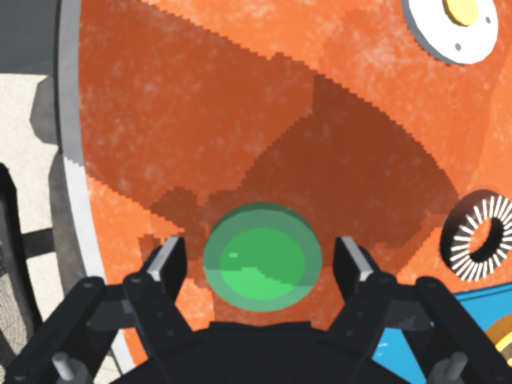

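The wrist view shows the disc at (263,258) between the fingertips at (172,260) and (347,260). I go down a little more and close.

Call:
apply_moves:
  commands:
    - [[0.03,0.06,-0.08,0.08,0,0],[0,0.06,-0.03,0,0,0],[0,0,0,0,0,0]]

```text
clock: 5.73
eef_pos: [357.3, -293.7, -2.6]
tool_rot: [-1.572, -0.002, 0.003]
force: [-0.7, 0.5, -0.6]
width: 75.7
```

Call:
apply_moves:
  commands:
    - [[0,0,0,0,0,0],[0,0,0,0,0,0],[0,0,0,0,0,0],[0,0,0,0,0,0]]
  claw: 50

```text
clock: 6.07
eef_pos: [352.3, -294.8, 2.3]
tool_rot: [-1.572, -0.002, -0.004]
force: [-0.4, -0.8, -0.2]
width: 57.6
```

Call:
apply_moves:
  commands:
    - [[0,0,0,0,0,0],[0,0,0,0,0,0]]

```text
clock: 6.23
eef_pos: [352.4, -295.0, 2.3]
tool_rot: [-1.572, -0.002, -0.004]
force: [0.8, -0.5, -0.7]
width: 57.9
```

Run:
```python
from h import *
w=grab("wrist","w5"); s=grab("scene")
cv2.imwrite("pics/v5.png",np.hstack([cv2.resize(w["bgr"][150:384,100:420],(480,351)),cv2.resize(s["bgr"][195:265,290:360],(300,351))]))
plan([356.7,-291.3,0],0)
```

```text
clock 6.33 pos [ 352.4 -294.9    2.1] rot [-1.572 -0.002 -0.004] F [0.6 0.  0.4] w 57.7 n 1
[[0.11, 0.05, 0.09, 0.0, -0.04, 0.0]]
```

View pics/v5.png

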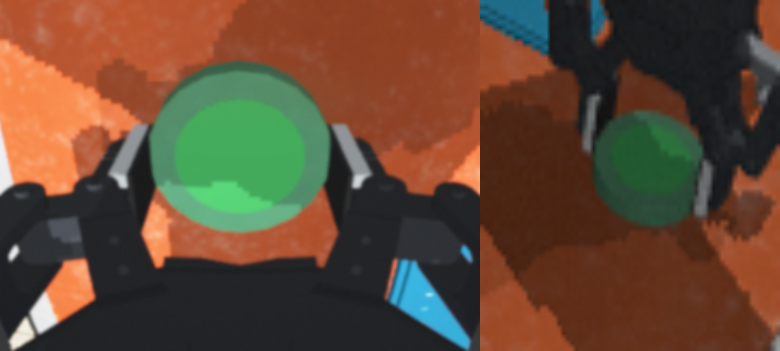

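Run:
```python
from h import *
w=grab("wrist")
for (e,A) in blobs(w,[40,40,40],[85,255,255],[150,150,370,384],5,200)[:1]: print(np.round(e[0],1),np.round(e[1],1),A,np.round(onz(w,*e[0],12),1))
p=readout.read_state()["eef_pos"]
for z in (0,6,19): print(z,proj(w,p+[0,0,z]))
c=np.array([onz(w,*e[0],12)])
```

```text
[259.4 247.9] [112.4 123.4] 10641.0 [ 352.2 -291.7   12. ]
0 [259.66998982 244.58035869]
6 [259.71109908 249.83276829]
19 [259.81095241 262.56048873]
```

Call:
apply_moves:
  commands:
    - [[0,-0.3,0,0,0,0],[0,-0.6,0,0,0,0],[0,-0.8,0,0,0,0],[0,-0.8,0,0,0,0],[0.4,-0.5,0.1,0,0,0],[0.8,-0.3,0.15,0,0,0],[0.8,0,0.15,0,0,0],[0.8,0,0.15,0,0,0]]

```text
clock: 7.05
eef_pos: [459.0, -273.9, 137.9]
tool_rot: [-1.567, 0.009, -0.018]
force: [0.1, -0.2, -1.0]
width: 57.6
```

Run:
```python
from h import *
plan([655,-236,120],0,0.8)
```

```text
clock 7.05 pos [ 459.  -273.9  137.9] rot [-1.567  0.009 -0.018] F [ 0.1 -0.2 -1. ] w 57.6 n 7
[[0.7, 0.06, 0.15, 0.0, -0.03, 0.0], [0.7, 0.06, 0.15, 0.0, -0.03, 0.0], [0.7, 0.06, 0.14, 0.0, -0.03, 0.0], [0.7, 0.06, 0.14, 0.0, -0.03, 0.0], [0.7, 0.06, 0.14, 0.0, -0.03, 0.0], [0.7, 0.06, 0.14, 0.0, -0.03, 0.0], [0.7, 0.06, 0.14, 0.0, -0.03, 0.0]]
```

Call:
apply_moves:
  commands:
    - [[0.8,0,0.15,0,0,0],[0.8,0,0.15,0,0,0],[0.7,0,0.15,0,0,0],[0.3,0,0.05,0,0,0],[0,0,0,0,-0.1,0],[0,0,0,0,0,0]]

```text
clock: 7.55
eef_pos: [576.3, -247.5, 134.3]
tool_rot: [-1.566, 0.007, 0.006]
force: [-1.6, -1.0, -0.4]
width: 57.7
```

Run:
```python
from h import *
w=grab("wrist"); t=grab("top"); 
cv2.imwrite("pics/v6.png",np.hstack([w["bgr"],cv2.resize(t["bgr"][110:190,200:280],(288,288))[0:384] if 0 else cv2.copyMakeBorder(cv2.resize(t["bgr"][110:190,200:280],(280,280)),0,104,0,0,cv2.BORDER_CONSTANT)]))
import pickle; pickle.dump((w,t,readout.read_state()),open("d6.pkl","wb"))
p=readout.read_state()["eef_pos"]
for q in ([655,-233,15],[655,-233,60]): print(proj(w,q))
for (e,A) in blobs(w,[40,40,40],[85,255,255],[130,150,390,384],5,200)[:1]: print(np.round(e[0],1),A,np.round(onz(w,*e[0],p[2]+6)-p,1))
plan([655,-236,120],0,0.8)
```

```text
[345.90098781 171.74467522]
[361.2706206  184.18731756]
[259.5 247.8] 10445.0 [1.  1.8 6. ]
clock 7.65 pos [ 575.2 -247.9  134.5] rot [-1.565  0.008  0.004] F [0.5 0.1 0.2] w 57.5 n 3
[[0.67, 0.12, 0.1, 0.0, 0.01, 0.0], [0.67, 0.12, 0.1, 0.0, 0.01, 0.0], [0.67, 0.12, 0.1, 0.0, 0.01, 0.0]]
```

View pics/v6.png

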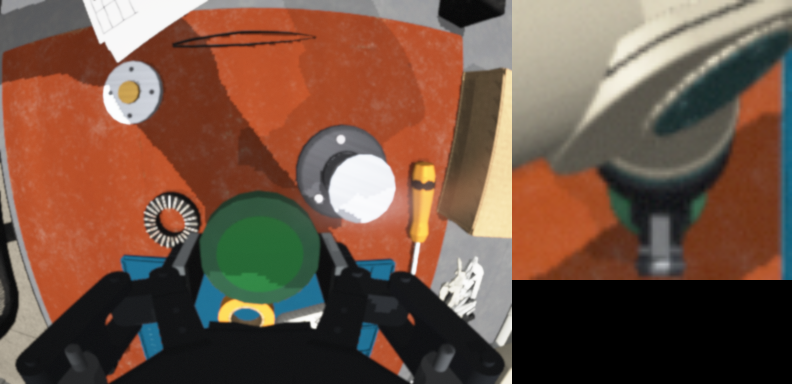

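Run:
```python
from h import *
import pickle
w,t,s=pickle.load(open("d6.pkl","rb"))
e,A=blobs(w,[0,0,150],[180,60,255],[322,140,405,235],5,200)[0]; print(np.round(e,1) if 0 else e,A)
u,v=e[0]; 
for z in (50,55,60,66,72):
    c=onz(w,u,v,z); l=onz(w,u-e[1][1]/2,v,z); r=onz(w,u+e[1][1]/2,v,z); print(z,np.round(c,1),"dia~",round(np.linalg.norm(r-l),1))
# foot outline: low sat region hull, visible left/top arcs at z=15
h=cv2.cvtColor(w["bgr"],cv2.COLOR_BGR2HSV); m=cv2.inRange(h,np.array([0,0,30]),np.array([180,110,255])); M=np.zeros_like(m); M[118:226,290:405]=m[118:226,290:405]
cs,_=cv2.findContours(M,cv2.RETR_EXTERNAL,cv2.CHAIN_APPROX_NONE); k=max(cs,key=cv2.contourArea)[:,0,:]
P=np.array([onz(w,a,b,15)[:2] for a,b in k])
sel=(k[:,0]<335)&(k[:,1]<200)&(k[:,0]>293)|(k[:,1]<140)&(k[:,1]>120)
from scipy.optimize import least_squares
f=least_squares(lambda q:np.hypot(P[sel,0]-q[0],P[sel,1]-q[1])-45,[655,-233],loss="soft_l1"); print("foot",f.x,sel.sum(),np.abs(f.fun).mean())
e,A=blobs(w,[0,0,100],[180,75,255],[95,50,170,130],7,200)[0]; print("clamp",np.round(onz(w,*e[0],10),1))
e,A=blobs(w,[15,90,90],[35,255,255],[110,75,150,110],3,20)[0]; print("boss",np.round(onz(w,*e[0],16),1))
e,A=blobs(w,[0,0,0],[180,100,255],[138,185,202,250],7,100)[0]; print("ring",e,np.round(onz(w,*e[0],10),1))
```

```text
((361.6466369628906, 188.16958618164062), (65.20494842529297, 71.32196044921875), 33.69833755493164) 3561.0
50 [ 659.3 -238.9   50. ] dia~ 63.5
55 [ 657.5 -237.6   55. ] dia~ 62.1
60 [ 655.6 -236.2   60. ] dia~ 60.7
66 [ 653.5 -234.6   66. ] dia~ 59.0
72 [ 651.3 -232.9   72. ] dia~ 57.4
foot [ 653.26162507 -234.91080455] 126 0.5858556421672361
clamp [ 452.3 -151.8   10. ]
boss [ 454.3 -158.    16. ]
ring ((173.32015991210938, 222.72335815429688), (52.98292922973633, 65.47931671142578), 137.51840209960938) [ 490.  -287.2   10. ]
```

Call:
apply_moves:
  commands:
    - [[0.7,0.1,0.1,-0.05,0,-0.1],[0.7,0.1,0.1,0,0,0],[0.5,0.1,0.08,0,0,0],[0.15,0,0,0,0,0],[0,0,0,0,0,0],[0,0,0,0,0,0]]

```text
clock: 8.15
eef_pos: [648.4, -243.0, 122.9]
tool_rot: [-1.569, 0.006, -0.013]
force: [0.1, -0.8, -0.3]
width: 57.6
```

Run:
```python
from h import *
plan([653.5,-236.7,100],0,0.8)
```

```text
clock 8.15 pos [ 648.4 -243.   122.9] rot [-1.569  0.006 -0.013] F [ 0.1 -0.8 -0.3] w 57.6 n 1
[[0.13, 0.57, 0.16, 0.0, -0.15, 0.0]]
```

Call:
apply_moves:
  commands:
    - [[0.15,0.2,0.18,0,-0.15,-0.05],[0.05,0.3,0.05,0,0,0],[0,0.3,0,0,0,0],[0,0,0,0,0,0],[0,0,0,0,0,0]]

```text
clock: 8.57
eef_pos: [651.4, -235.3, 88.4]
tool_rot: [-1.569, 0.005, -0.005]
force: [0.0, -0.1, -0.6]
width: 57.7
```

Call:
apply_moves:
  commands:
    - [[0.08,0.1,-0.05,0,0,-0.05],[0,0.1,0,0,0,0],[0,0.1,0,0,0,0],[0,0.1,0,0,0,0],[0,0,0,0,0,0]]

```text
clock: 8.98
eef_pos: [654.1, -238.1, 70.6]
tool_rot: [-1.569, 0.001, -0.006]
force: [-0.2, -0.0, -0.0]
width: 57.8
```

Run:
```python
from h import *
plan([653.5,-236.7,66],0,0.8)
```

```text
clock 8.98 pos [ 654.1 -238.1   70.6] rot [-1.569e+00  1.000e-03 -6.000e-03] F [-0.2 -0.  -0. ] w 57.8 n 1
[[-0.02, 0.11, 0.04, 0.0, -0.07, 0.0]]
```

Call:
apply_moves:
  commands:
    - [[0,0.04,0.04,0,0,0],[0,0.04,0,0,0,0],[0,0.04,0,0,0,0]]

```text
clock: 9.23
eef_pos: [654.4, -236.9, 65.9]
tool_rot: [-1.57, -0.0, -0.006]
force: [-1.4, -0.2, 4.2]
width: 57.9
```

Call:
apply_moves:
  commands:
    - [[0,0.04,0,0,0,0],[0,0.04,0,0,0,0]]

```text
clock: 9.4
eef_pos: [654.5, -237.0, 64.1]
tool_rot: [-1.569, -0.001, -0.006]
force: [-1.9, 0.8, 7.0]
width: 57.6
```

Call:
apply_moves:
  commands:
    - [[0,-0.04,0,0,0,0],[0,0,0,0,0,0]]

```text
clock: 9.57
eef_pos: [654.7, -237.2, 66.6]
tool_rot: [-1.57, -0.002, -0.006]
force: [0.3, -0.1, 0.2]
width: 57.6
```

Call:
apply_moves:
  commands:
    - [[0,0,0,0,0,0],[0,0,0,0,0,0],[0,0,0,0,0,0],[0,0,0,0,0,0]]
  claw: 76

```text
clock: 9.9
eef_pos: [655.2, -237.0, 66.3]
tool_rot: [-1.57, -0.002, -0.006]
force: [0.2, -0.2, -0.4]
width: 75.9
```

Call:
apply_moves:
  commands:
    - [[0,-0.3,0,0,0,0],[0,-0.6,0,0,0,0],[0,-0.7,0,0,0,0],[-0.3,-0.3,0,0,0,0],[-0.7,0,-0.1,0,0,0],[-0.7,0,-0.1,0,0,0],[-0.3,0,0,0,0,0],[0,0,0,0,0,0]]

```text
clock: 10.57
eef_pos: [573.5, -245.5, 150.2]
tool_rot: [-1.572, -0.006, -0.004]
force: [0.5, -0.2, -1.0]
width: 76.2
```

```bash
cat >> h.py <<'E'
def footfit(w,box,keep):
    from scipy.optimize import least_squares
    x0,y0,x1,y1=box
    h=cv2.cvtColor(w["bgr"],cv2.COLOR_BGR2HSV); m=cv2.inRange(h,np.array([0,0,30]),np.array([180,110,255])); M=np.zeros_like(m); M[y0:y1,x0:x1]=m[y0:y1,x0:x1]
    cs,_=cv2.findContours(M,cv2.RETR_EXTERNAL,cv2.CHAIN_APPROX_NONE); k=max(cs,key=cv2.contourArea)[:,0,:]
    P=np.array([onz(w,a,b,15)[:2] for a,b in k]); sel=keep(k)
    f=least_squares(lambda q:np.hypot(P[sel,0]-q[0],P[sel,1]-q[1])-45,[655,-233],loss="soft_l1"); return f.x,sel.sum(),np.abs(f.fun).mean()
E
python3 - <<'E'
from h import *
w=grab("wrist","w7")
for (e,A) in blobs(w,[40,40,40],[85,255,255],[150,60,512,300],5,200)[:2]: print("green",np.round(e[0],1),np.round(e[1],1),np.round(onz(w,*e[0],76.4),1))
for q in ([654,-234,15],[654,-234,76]): print(proj(w,q))
plan([490,-285,110],0,0.8)
E
```

```text
green [361.1 187. ] [72.5 75.8] [ 653.5 -234.7   76.4]
[341.05994712 169.32059089]
[361.53846313 185.97280608]
clock 10.62 pos [ 574.9 -245.8  150.4] rot [-1.573 -0.007 -0.003] F [-0.3 -0.6  0.4] w 75.9 n 4
[[-0.53, 0.25, -0.25, 0.0, -0.01, 0.0], [-0.53, 0.25, -0.25, 0.0, -0.01, 0.0], [-0.53, 0.25, -0.25, 0.0, -0.01, 0.0], [-0.53, 0.25, -0.25, 0.0, -0.01, 0.0]]
```

View pics/w7.png

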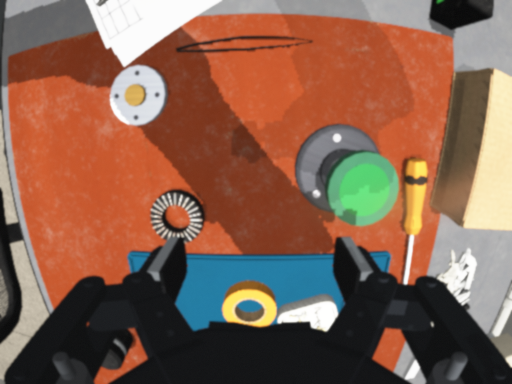

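Call:
apply_moves:
  commands:
    - [[-0.7,0.3,-0.3,0,0,0],[-0.7,0.3,-0.3,0,0,0],[-0.6,0.3,-0.3,0,0,0],[-0.2,0.3,-0.15,0,0,0.05],[0,0.3,0,0,0,0],[0,0,0,0,0,0]]

```text
clock: 11.12
eef_pos: [496.6, -289.3, 90.0]
tool_rot: [-1.577, -0.016, 0.006]
force: [-0.6, 0.2, -0.4]
width: 75.8
```

```bash
cat >> h.py <<'E'
def ring(w,guess,r=45):
    u,v=map(int,proj(w,guess)); h=cv2.cvtColor(w["bgr"],cv2.COLOR_BGR2HSV)
    board=cv2.inRange(h,np.array([3,130,60]),np.array([18,255,255])); M=np.zeros_like(board); sl=np.s_[max(0,v-r):v+r,max(0,u-r):u+r]; M[sl]=255-board[sl]
    M=cv2.morphologyEx(M,cv2.MORPH_OPEN,np.ones((3,3)))
    cs,_=cv2.findContours(M,cv2.RETR_EXTERNAL,cv2.CHAIN_APPROX_NONE); k=max(cs,key=cv2.contourArea); e=cv2.fitEllipse(cv2.convexHull(k)); print("box",(u-r,v-r,u+r,v+r),cv2.boundingRect(k)); return e
E
python3 - <<'E'
from h import *
w=grab("wrist","w8")
e=ring(w,[490,-285,8],60); print(e); print([np.round(onz(w,*e[0],z),1) for z in (8,12)])
plan([490,-285,30],0,0.8)
E
```

```text
box (189, 131, 309, 251) (211, 156, 74, 73)
((247.77694702148438, 191.95668029785156), (73.16446685791016, 73.98336029052734), 91.02007293701172)
[array([ 488.6, -285.1,    8. ]), array([ 488.7, -283.9,   12. ])]
clock 11.17 pos [ 497.3 -289.8   90.9] rot [-1.578 -0.017  0.007] F [ 0.  -0.5  0.8] w 76.1 n 2
[[-0.09, 0.76, 0.06, 0.0, 0.04, 0.0], [-0.09, 0.76, 0.06, 0.0, 0.04, 0.0]]
```

Call:
apply_moves:
  commands:
    - [[-0.2,0.4,0.14,0.08,0.05,0.2],[-0.1,0.5,0.08,0,0,0.1],[0,0.5,0,0,0,0],[0,0.1,0,0,0,0],[0,0,0,0,0,0]]

```text
clock: 11.58
eef_pos: [493.9, -278.1, 28.6]
tool_rot: [-1.572, 0.003, 0.011]
force: [0.6, -0.4, -0.5]
width: 76.3
```

Run:
```python
from h import *
w=grab("wrist","w9")
e=ring(w,[489,-285,8],65); print(e); print([np.round(onz(w,*e[0],z),1) for z in (8,12)])
plan([488.7,-284.5,5],0,0.8)
```

```text
box (186, 174, 316, 304) (203, 193, 97, 94)
((250.87985229492188, 239.37989807128906), (93.57542419433594, 97.40945434570312), 96.50938415527344)
[array([ 488.6, -285. ,    8. ]), array([ 488.7, -283.1,   12. ])]
clock 11.63 pos [ 494.  -277.9   28.9] rot [-1.571  0.003  0.012] F [ 1.  -0.3 -0.3] w 76.3 n 1
[[-0.13, 0.6, -0.16, 0.0, 0.13, 0.0]]
```

Call:
apply_moves:
  commands:
    - [[-0.15,0,-0.18,0,0.1,0],[-0.04,0.25,-0.04,0,0,0],[0,0.2,0,0,0,0],[0,0.1,0,0,0,0],[0,0,0,0,0,0]]

```text
clock: 12.05
eef_pos: [488.4, -289.2, 8.1]
tool_rot: [-1.575, -0.002, 0.003]
force: [-0.4, -0.3, -0.1]
width: 76.2
```

Call:
apply_moves:
  commands:
    - [[0,0.1,0.12,0.04,0,0],[0,0.1,0.04,0,0,0],[0,0,0,0,0,0],[0,0,0,0,0,0]]

```text
clock: 12.38
eef_pos: [488.4, -282.2, -0.7]
tool_rot: [-1.571, -0.002, 0.003]
force: [0.4, 0.1, -0.5]
width: 76.3
```

Run:
```python
from h import *
w=grab("wrist","w10")
e=ring(w,[489,-285,8],65); print(e); print([np.round(onz(w,*e[0],z),1) for z in (8,12)])
plan([488.7,-284.5,0],0,0.8)
```

```text
box (195, 192, 325, 322) (202, 202, 117, 110)
((260.01910400390625, 256.98199462890625), (110.25820922851562, 116.52830505371094), 91.19032287597656)
[array([ 488.5, -284.8,    8. ]), array([ 488.5, -282.6,   12. ])]
clock 12.43 pos [ 488.4 -282.1   -0.7] rot [-1.571 -0.002  0.003] F [ 0.4 -0.1  0.6] w 76.0 n 1
[[0.01, -0.02, -0.06, 0.0, 0.03, 0.0]]
```

Call:
apply_moves:
  commands:
    - [[0,0,-0.04,0,0,0],[0,0,0,0,0,0],[0,0,0,0,0,0],[0,0,0,0,0,0],[0,0,0,0,0,0],[0,0,0,0,0,0]]
  claw: 46

```text
clock: 12.93
eef_pos: [490.3, -286.0, 3.3]
tool_rot: [-1.574, -0.007, 0.003]
force: [-0.2, 0.4, -1.3]
width: 53.8
```

Run:
```python
from h import *
w=grab("wrist","w11"); p=readout.read_state()["eef_pos"]
# ring hole centre: board-coloured blob inside ring
for (e,A) in blobs(w,[3,130,60],[18,255,255],[235,225,290,295],0,50)[:2]: print("hole",e,A,[np.round(onz(w,*e[0],z)-p,1) for z in(7,15)])
e=ring(w,[p[0],p[1],8],58); print(e,[np.round(onz(w,*e[0],z)-p,1) for z in (8,12)])
plan([488.7,-284.5,0],0,0.8)
```

```text
hole ((259.5076904296875, 250.15557861328125), (42.224327087402344, 56.844146728515625), 89.60237121582031) 1732.0 [array([-0.1, -1.4,  3.8]), array([-0.2,  2.9, 11.8])]
box (201, 190, 317, 306) (201, 196, 116, 110)
((257.67022705078125, 251.51458740234375), (108.64285278320312, 126.91107177734375), 84.41801452636719) [array([-1.1, -1.6,  4.8]), array([-1.1,  0.5,  8.8])]
clock 12.98 pos [ 490.3 -286.     3.2] rot [-1.574 -0.007  0.003] F [ 0.3 -0.1 -0.6] w 53.8 n 1
[[-0.04, 0.08, 0.04, 0.0, 0.03, 0.0]]
```

Call:
apply_moves:
  commands:
    - [[0,-0.3,0,0,0,0],[0,-0.6,0,0,0,0],[0,-0.8,0,0,0,0],[0,-0.8,0,0,0,0],[0.5,-0.5,0.1,0,0,0],[0.8,0,0.25,0,0,0],[0.8,0,0.25,0,0,0],[0.7,0,0.25,0,0,0]]

```text
clock: 13.65
eef_pos: [594.7, -255.7, 133.8]
tool_rot: [-1.573, 0.002, -0.015]
force: [0.9, -0.5, -0.6]
width: 53.7
```

Call:
apply_moves:
  commands:
    - [[0.5,0,0.2,0,0,0],[0.3,0,0.1,0,0,0],[0,0,0,0,0,0],[0,0,0,0,0,0]]

```text
clock: 13.98
eef_pos: [634.9, -237.8, 136.0]
tool_rot: [-1.574, -0.002, -0.004]
force: [-0.7, -0.4, -1.5]
width: 53.9
```

Run:
```python
from h import *
plan([655.2,-234.9,100],0,0.8)
```

```text
clock 13.98 pos [ 634.9 -237.8  136. ] rot [-1.574 -0.002 -0.004] F [-0.7 -0.4 -1.5] w 53.9 n 2
[[0.25, 0.45, 0.04, 0.0, -0.02, 0.0], [0.25, 0.45, 0.04, 0.0, -0.02, 0.0]]
```

Call:
apply_moves:
  commands:
    - [[0.35,0.2,0.05,0.03,0,0],[0.2,0.3,0.03,0,0,0],[0,0.3,0,0,0,0],[0,0,0,0,0,0],[0,0,0,0,0,0]]

```text
clock: 14.4
eef_pos: [651.2, -237.6, 102.6]
tool_rot: [-1.572, 0.004, -0.011]
force: [-0.1, -0.8, -0.4]
width: 53.6
```

Call:
apply_moves:
  commands:
    - [[0.1,0.1,0.07,0,-0.1,-0.05],[0.04,0.15,0.03,0,0,0],[0,0.15,0,0,0,0],[0,0,0,0,0,0]]

```text
clock: 14.73
eef_pos: [654.6, -234.8, 85.4]
tool_rot: [-1.572, 0.001, -0.005]
force: [0.1, 0.4, -0.1]
width: 54.0
```

Call:
apply_moves:
  commands:
    - [[0.01,0.04,0,0,0,0],[0,0.04,0,0,0,0],[0,0.04,0,0,0,0]]

```text
clock: 14.98
eef_pos: [655.1, -235.1, 80.5]
tool_rot: [-1.572, 0.001, -0.005]
force: [0.1, 0.4, -0.3]
width: 53.7
```

Call:
apply_moves:
  commands:
    - [[0,0.04,0,0,0,0]]

```text
clock: 15.07
eef_pos: [655.2, -235.2, 78.9]
tool_rot: [-1.572, 0.0, -0.005]
force: [-0.5, -0.2, 3.2]
width: 54.2
```

Call:
apply_moves:
  commands:
    - [[0,0,0,0,0,0]]

```text
clock: 15.15
eef_pos: [655.2, -235.2, 79.1]
tool_rot: [-1.572, 0.0, -0.005]
force: [-1.8, 0.2, 2.6]
width: 54.1
```

Call:
apply_moves:
  commands:
    - [[0,0,0,0,0,0],[0,0,0,0,0,0],[0,0,0,0,0,0],[0,0,0,0,0,0]]
  claw: 76

```text
clock: 15.48
eef_pos: [655.7, -235.7, 79.9]
tool_rot: [-1.573, -0.001, -0.005]
force: [-0.1, 0.2, -0.6]
width: 76.2
```

Call:
apply_moves:
  commands:
    - [[0,-0.3,0,0,0,0],[0,-0.6,0,0,0,0],[0,-0.7,0,0,0,0],[-0.3,-0.3,0,0,0,0],[-0.7,0,-0.1,0,0,0],[-0.7,0,-0.1,0,0,0],[-0.3,0,0,0,0,0],[0,0,0,0,0,0]]

```text
clock: 16.15
eef_pos: [574.6, -244.4, 165.2]
tool_rot: [-1.576, -0.006, -0.003]
force: [0.0, -0.1, 0.4]
width: 75.8
```

Run:
```python
from h import *
w=grab("wrist","w12")
for (e,A) in blobs(w,[40,40,40],[85,255,255],[150,60,512,300],9,200)[:2]: print("green",np.round(e[0],1),np.round(e[1],1),np.round(onz(w,*e[0],76.4),1))
h=cv2.cvtColor(w["bgr"],cv2.COLOR_BGR2HSV)
u,v=map(int,proj(w,[654,-235,91])); print(u,v)
for (e,A) in blobs(w,[0,0,0],[180,90,255],[u-44,v-44,u+46,v+46],5,200)[:2]: print("ring",np.round(e[0],1),np.round(e[1],1),np.round(onz(w,*e[0],87),1))
cv2.imwrite("pics/v12.png",cv2.resize(w["bgr"][v-80:v+70,u-100:u+100],(800,600),interpolation=cv2.INTER_CUBIC))
plan([456.5,-157,110],0,0.8)
```

```text
green [360.2 186.5] [29.4 37.3] [ 659.5 -237.6   76.4]
green [353.1 182.8] [67.  70.5] [ 652.8 -234.4   76.4]
360 188
ring [349.1 178.9] [79.4 97.9] [ 645.5 -228.4   87. ]
clock 16.2 pos [ 576.  -244.7  165.4] rot [-1.577 -0.008 -0.002] F [-0.1  0.9  1.4] w 76.2 n 5
[[-0.6, 0.28, 0.44, 0.0, -0.0, 0.0], [-0.6, 0.28, 0.44, 0.0, -0.0, 0.0], [-0.6, 0.28, 0.44, 0.0, -0.0, 0.0], [-0.6, 0.28, 0.44, 0.0, -0.0, 0.0], [-0.6, 0.28, 0.44, 0.0, -0.0, 0.0]]
```

View pics/v12.png

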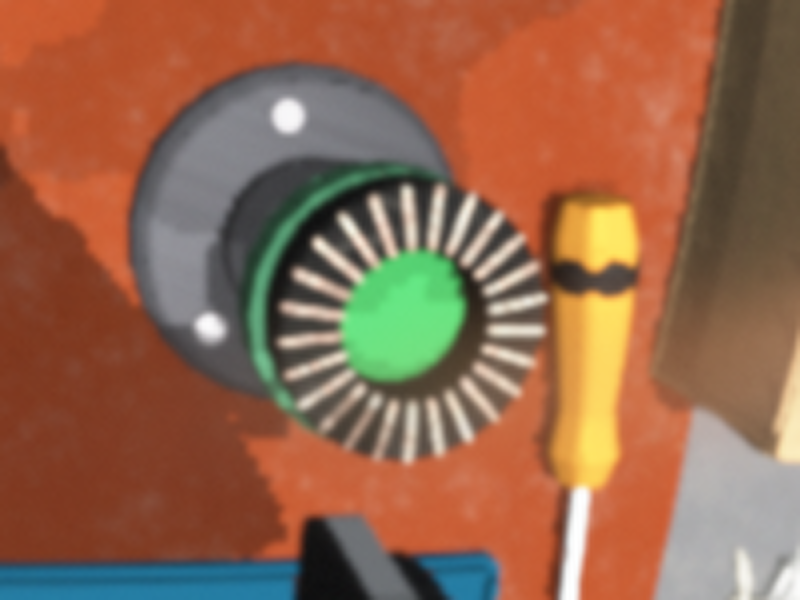

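The ring sits centred on the green disc: the ring outline is at about (362,188) and an even green rim shows around it. I go for the clamp disc next.

Call:
apply_moves:
  commands:
    - [[-0.7,0.3,0.5,0,0,0],[-0.7,0.3,0.5,0,0,0],[-0.7,0.3,0.5,0,0,0.05],[-0.5,0.3,0.4,0,0,0.05],[-0.1,0.3,0.1,0.1,0,0],[0,0.3,0,0,0,0],[0,0,0,0,0,0]]

```text
clock: 16.78
eef_pos: [477.0, -162.9, 92.3]
tool_rot: [-1.573, -0.014, 0.005]
force: [0.7, 0.3, -0.9]
width: 76.2
```

Run:
```python
from h import *
w=grab("wrist","w13")
u,v=map(int,proj(w,[456,-157,16])); print(u,v)
for (e,A) in blobs(w,[15,90,90],[35,255,255],[u-30,v-30,u+30,v+30],3,20)[:1]: print("boss",np.round(e,1) if 0 else e,A,np.round(onz(w,*e[0],16),1))
e=ring(w,[456,-157,10],52); print(e,np.round(onz(w,*e[0],8),1))
plan([456.5,-157,30],0,0.8)
```

```text
230 192
boss ((229.08065795898438, 193.81106567382812), (26.66986083984375, 26.991744995117188), 140.43490600585938) 539.5 [ 454.6 -158.1   16. ]
box (179, 138, 283, 242) (191, 138, 78, 92)
((229.3750457763672, 178.2638397216797), (81.23130798339844, 105.30093383789062), 176.8274688720703) [ 454.4 -147.8    8. ]
clock 16.83 pos [ 477.8 -163.6   93.1] rot [-1.574 -0.015  0.005] F [0.1 0.5 0.3] w 76.1 n 3
[[-0.18, 0.53, 0.06, 0.0, 0.02, 0.0], [-0.18, 0.53, 0.06, 0.0, 0.02, 0.0], [-0.18, 0.53, 0.05, 0.0, 0.02, 0.0]]
```

Call:
apply_moves:
  commands:
    - [[-0.4,0.3,0.1,0.03,0,0.15],[-0.3,0.5,0.1,0,0,0.1],[-0.05,0.5,0.03,0,0,0],[0,0.3,0,0,0,0],[0,0,0,0,0,0]]

```text
clock: 17.25
eef_pos: [458.7, -158.7, 30.4]
tool_rot: [-1.578, -0.008, 0.008]
force: [0.3, 0.2, 0.3]
width: 76.0
```

Run:
```python
from h import *
w=grab("wrist","w14")
u,v=map(int,proj(w,[455,-157.5,16])); print(u,v)
for (e,A) in blobs(w,[15,90,90],[35,255,255],[u-30,v-30,u+30,v+30],3,20)[:1]: print("boss",e,A,np.round(onz(w,*e[0],16),1))
plan([455,-157.5,0],0,0.8)
```

```text
252 231
boss ((252.2649688720703, 232.53976440429688), (35.76768112182617, 36.7178955078125), 91.71995544433594) 991.0 [ 454.6 -158.2   16. ]
clock 17.3 pos [ 459.3 -159.1   31.2] rot [-1.579 -0.01   0.008] F [ 0.5  0.3 -0.2] w 76.1 n 1
[[-0.11, 0.78, 0.04, 0.0, 0.09, 0.0]]
```

Call:
apply_moves:
  commands:
    - [[-0.15,0.1,0.05,0.08,0.08,0.1],[-0.04,0.25,0,0,0,0],[0,0.25,0,0,0,0],[0,0.08,0,0,0,0],[0,0,0,0,0,0]]

```text
clock: 17.72
eef_pos: [457.3, -160.0, 7.0]
tool_rot: [-1.575, -0.01, -0.0]
force: [-0.7, -0.1, 0.6]
width: 76.0
```

Run:
```python
from h import *
w=grab("wrist","w15")
u,v=map(int,proj(w,[455,-157.5,16])); print(u,v)
for (e,A) in blobs(w,[15,90,90],[35,255,255],[u-35,v-35,u+35,v+35],3,20)[:1]: print("boss",e,A,np.round(onz(w,*e[0],16),1))
plan([454.6,-158,0],0,0.8)
```

```text
255 248
boss ((254.59852600097656, 249.5394744873047), (41.0942497253418, 42.98273849487305), 89.95800018310547) 1328.5 [ 454.6 -158.2   16. ]
clock 17.77 pos [ 457.4 -160.1    7.2] rot [-1.575 -0.01  -0.   ] F [-0.3 -0.5 -0.1] w 76.0 n 1
[[-0.07, 0.18, 0.05, 0.0, -0.0, 0.0]]
```

Call:
apply_moves:
  commands:
    - [[-0.08,0.1,0.06,0.05,0,0.12],[-0.02,0.08,0.01,0,0,0],[0,0,0,0,0,0]]

```text
clock: 18.02
eef_pos: [454.4, -157.6, 1.0]
tool_rot: [-1.572, -0.001, -0.0]
force: [0.4, -0.5, 1.0]
width: 76.0
```

Call:
apply_moves:
  commands:
    - [[0,0,0,0,0,0],[0,0,0,0,0,0],[0,0,0,0,0,0],[0,0,0,0,0,0],[0,0,0,0,0,0],[0,0,0,0,0,0]]
  claw: 50

```text
clock: 18.52
eef_pos: [454.6, -157.3, 2.1]
tool_rot: [-1.571, -0.002, 0.0]
force: [-0.6, -0.5, -1.1]
width: 57.3
```

Run:
```python
from h import *
w=grab("wrist","w16"); p=readout.read_state()["eef_pos"]
u,v=map(int,proj(w,[p[0],p[1],16]))
for (e,A) in blobs(w,[15,90,90],[35,255,255],[u-35,v-35,u+35,v+35],3,20)[:1]: print("boss",e,A,np.round(onz(w,*e[0],16)-p,1))
plan([454.6,-158,0],0,0.8)
```

```text
boss ((259.4090270996094, 258.7062683105469), (41.64739990234375, 43.94793701171875), 95.4754638671875) 1384.0 [-0.2 -0.8 13.9]
clock 18.57 pos [ 454.5 -157.3    2.1] rot [-1.571 -0.002  0.   ] F [ 0.5  0.3 -2.3] w 57.4 n 1
[[0.0, 0.05, -0.02, 0.0, 0.0, 0.0]]
```

Call:
apply_moves:
  commands:
    - [[0,-0.3,0,0,0,0],[0,-0.6,0,0,0,0],[0,-0.8,0,0,0,0],[0,-0.8,0,0,0,0],[0.3,-0.8,-0.1,0,0,0],[0.8,-0.4,-0.3,0,0,0],[0.8,0,-0.3,0,0,0],[0.8,0,-0.3,0,0,0]]

```text
clock: 19.23
eef_pos: [554.6, -194.3, 153.8]
tool_rot: [-1.562, 0.014, -0.005]
force: [0.6, -0.0, -2.1]
width: 57.6
```

Call:
apply_moves:
  commands:
    - [[0.8,0,-0.3,0,0,0],[0.6,0,-0.25,0,0,0],[0.4,0,-0.2,0,0,0],[0,0,0,0,0,0],[0,0,0,0,0,0]]

```text
clock: 19.65
eef_pos: [635.7, -226.4, 151.4]
tool_rot: [-1.565, 0.011, 0.0]
force: [-1.4, -0.0, -1.0]
width: 57.1
```

Run:
```python
from h import *
plan([655.4,-234.4,110],0,0.8)
w=grab("wrist","w17"); p=readout.read_state()["eef_pos"]
u,v=map(int,proj(w,[p[0],p[1],p[2]+14]))
for (e,A) in blobs(w,[15,90,90],[35,255,255],[u-35,v-35,u+35,v+35],3,20)[:1]: print("boss",np.round(onz(w,*e[0],p[2]+13.9)-p,1))
```

```text
clock 19.65 pos [ 635.7 -226.4  151.4] rot [-1.565  0.011  0.   ] F [-1.4 -0.  -1. ] w 57.1 n 2
[[0.25, 0.52, -0.1, 0.0, 0.0, 0.0], [0.25, 0.52, -0.1, 0.0, 0.0, 0.0]]
boss [ 0.2 -0.9 13.9]
```

Call:
apply_moves:
  commands:
    - [[0.35,0.2,-0.14,-0.06,0,-0.12],[0.2,0.4,-0.08,0,0,0],[0,0.3,0,0,0,0],[0,0,0,0,0,0],[0,0,0,0,0,0]]

```text
clock: 20.12
eef_pos: [652.6, -232.6, 113.3]
tool_rot: [-1.566, 0.005, -0.003]
force: [0.0, 0.2, -1.4]
width: 57.3
```

Call:
apply_moves:
  commands:
    - [[0.08,0.1,-0.05,-0.05,0,-0.06],[0.03,0.15,-0.02,0,0,0],[0,0.1,0,0,0,0],[0,0,0,0,0,0]]

```text
clock: 20.45
eef_pos: [655.9, -234.8, 99.8]
tool_rot: [-1.57, -0.001, -0.003]
force: [-0.0, -0.5, -1.8]
width: 57.2
```

Call:
apply_moves:
  commands:
    - [[0,0.04,0,0,0,0],[0,0.04,0,0,0,0],[0,0.04,0,0,0,0]]

```text
clock: 20.7
eef_pos: [656.2, -235.0, 95.4]
tool_rot: [-1.571, -0.002, -0.003]
force: [0.4, 0.2, -1.2]
width: 57.1
```

Call:
apply_moves:
  commands:
    - [[0,0.04,0,0,0,0]]

```text
clock: 20.78
eef_pos: [656.2, -235.1, 94.0]
tool_rot: [-1.571, -0.002, -0.003]
force: [-1.3, 0.9, 1.6]
width: 57.1
```

Call:
apply_moves:
  commands:
    - [[-0.01,0.02,0.01,0,0,0],[0,0,0,0,0,0]]

```text
clock: 20.95
eef_pos: [656.3, -235.1, 94.0]
tool_rot: [-1.572, -0.003, -0.003]
force: [-1.0, 0.2, 1.7]
width: 57.1
```

Call:
apply_moves:
  commands:
    - [[0,0,0,0,0,0],[0,0,0,0,0,0],[0,0,0,0,0,0],[0,0,0,0,0,0]]
  claw: 76

```text
clock: 21.28
eef_pos: [656.8, -235.5, 94.6]
tool_rot: [-1.572, -0.005, -0.003]
force: [0.5, 0.2, 0.6]
width: 75.8
```

Call:
apply_moves:
  commands:
    - [[0,-0.2,0,0,0,0],[0,-0.4,0,0,0,0],[0,-0.5,0,0,0,0],[0,-0.4,0,0,0,0],[0,0,0,0,0,0],[0,0,0,0,0,0]]

```text
clock: 21.78
eef_pos: [656.0, -235.3, 157.9]
tool_rot: [-1.572, -0.003, -0.004]
force: [1.0, -0.6, -1.6]
width: 75.9
```

Run:
```python
from h import *
w=grab("wrist","w18"); s=grab("scene")
u,v=map(int,proj(w,[655.5,-235,107])); print(u,v)
for (e,A) in blobs(w,[15,90,90],[35,255,255],[u-35,v-35,u+35,v+35],3,20)[:1]: print("boss",e,np.round(onz(w,*e[0],107.2),1))
cv2.imwrite("pics/v18.png",np.hstack([cv2.resize(w["bgr"][70:370,110:410],(400,400)),cv2.resize(s["bgr"][120:220,160:260],(400,400))]))
plan([655.5,-235.2,130],0,0.8)
```

```text
258 210
boss ((259.4716491699219, 212.9398956298828), (30.168127059936523, 30.378353118896484), 156.2743377685547) [ 656.1 -236.4  107.2]
clock 21.88 pos [ 655.9 -235.4  157.2] rot [-1.572 -0.003 -0.004] F [-0.5 -0.  -0.1] w 76.2 n 1
[[-0.01, 0.68, 0.0, 0.0, -0.04, 0.0]]
```

View pics/v18.png

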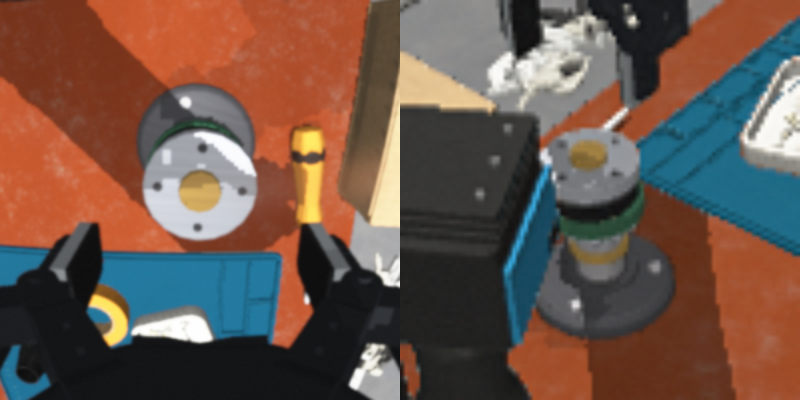

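Call:
apply_moves:
  commands:
    - [[0,0,0,0,0,0],[0,0,0,0,0,0],[0,0,-0.01,0,0,0.03],[0,0,0,0,0,0],[0,0,0,0,0,0],[0,0.3,0,0,0,0],[0,0.3,0,0,0,0],[0,0,0,0,0,0]]
  claw: 0

```text
clock: 22.55
eef_pos: [653.8, -234.4, 126.4]
tool_rot: [-1.569, 0.006, -0.004]
force: [-0.4, 0.5, 0.1]
width: -0.0
```

Run:
```python
from h import *
plan([656,-236,110],0,0.8)
w=dict(grab("wrist")); 
im=cv2.imread("pics/w18.png"); h=cv2.cvtColor(im,cv2.COLOR_BGR2HSV)
# row-wise horizontal extents of foot (rows through its widest visible part) and clamp, saturation edge
low=(h[...,1]<110)
for r in (160,165,170,175,180,185,190,200,210,220):
    x=np.where(low[r,190:325])[0]+190
    # largest run
    runs=np.split(x,np.where(np.diff(x)>3)[0]+1); q=max(runs,key=len); print(r,q[0],q[-1],(q[0]+q[-1])/2)
```

```text
clock 22.55 pos [ 653.8 -234.4  126.4] rot [-1.569  0.006 -0.004] F [-0.4  0.5  0.1] w -0.0 n 1
[[0.06, 0.41, -0.04, 0.0, -0.05, 0.0]]
160 216 297 256.5
165 214 299 256.5
170 213 300 256.5
175 212 300 256.0
180 213 300 256.5
185 213 299 256.0
190 215 299 257.0
200 267 302 284.5
210 216 245 230.5
220 218 246 232.0
```

Run:
```python
from h import *
w=grab("wrist","w19"); h=cv2.cvtColor(w["bgr"],cv2.COLOR_BGR2HSV); low=(h[...,1]<110)
u,v=map(int,proj(w,[655,-235,10])); print(u,v)
for r in range(v-40,v+20,8):
    x=np.where(low[r,u-75:u+75])[0]+u-75
    if len(x)<10: continue
    q=max(np.split(x,np.where(np.diff(x)>3)[0]+1),key=len); print(r,q[0],q[-1],[np.round((onz(w,q[0]-.5,r,z)[0]+onz(w,q[-1]+.5,r,z)[0])/2,1) for z in(0,15)], round(np.ptp([onz(w,q[0]-.5,r,15)[0],onz(w,q[-1]+.5,r,15)[0]]),1))
u,v=map(int,proj(w,[655.5,-235.5,107]))
for (e,A) in blobs(w,[15,90,60],[35,255,255],[u-35,v-35,u+35,v+35],3,20)[:1]: print("boss",e,np.round(onz(w,*e[0],107.2),1))
t=grab("top"); print("top check: occluded likely")
cv2.imwrite("pics/v19.png",np.hstack([cv2.resize(w["bgr"][100:350,135:385],(400,400)),cv2.resize(t["bgr"][110:190,200:280],(400,400))]))
```

```text
261 186
146 231 288 [np.float64(653.3), np.float64(653.4)] 49.9
154 223 297 [np.float64(653.8), np.float64(653.8)] 64.9
162 217 302 [np.float64(653.3), np.float64(653.4)] 75.0
170 213 306 [np.float64(653.2), np.float64(653.3)] 82.6
178 243 280 [np.float64(655.1), np.float64(655.1)] 33.4
186 211 308 [np.float64(653.2), np.float64(653.3)] 87.4
194 212 307 [np.float64(653.2), np.float64(653.3)] 86.3
202 214 307 [np.float64(654.1), np.float64(654.2)] 85.2
boss ((264.4272766113281, 229.33030700683594), (27.600996017456055, 34.82240676879883), 105.98123931884766) [ 656.7 -234.4  107.2]
top check: occluded likely
```

View pics/v19.png

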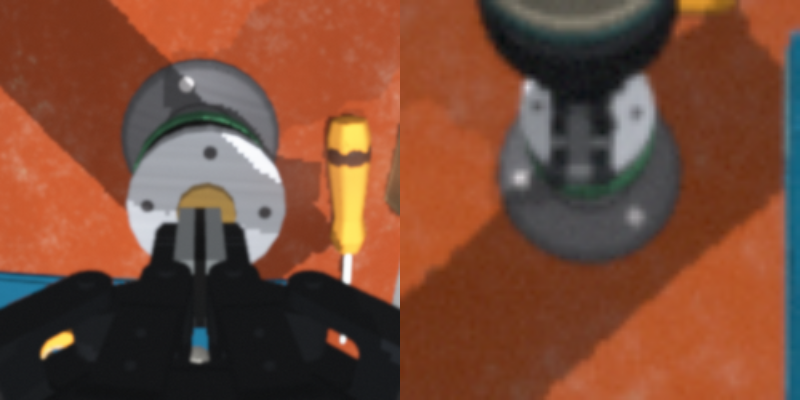

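Call:
apply_moves:
  commands:
    - [[0,-0.5,0,0,0,0],[0,-0.7,0,0,0,0],[-0.8,0,0,0,0,0],[-0.9,0,0,0,0,0],[-0.9,0,0,0,0,0],[-0.9,0,0,0,0,0],[-0.9,0,0,0,0,0],[-0.6,0,0,0,0,0]]

```text
clock: 23.37
eef_pos: [456.0, -236.5, 180.9]
tool_rot: [-1.579, -0.009, 0.006]
force: [-0.2, -1.3, 0.4]
width: -0.3
```

Run:
```python
from h import *
import pickle
a,b,c=pickle.load(open("d0.pkl","rb"))
t=grab("top","t20"); plan([655,-235,160],0,.8)
def reg(d,lo,hi,box): 
    e,A=blobs(d,lo,hi,box,5,100)[0]; return e
e0=reg(b,[0,0,160],[180,60,255],[222,122,252,152]); print("table0",e0,np.round(onz(b,*e0[0],64.2),1))
e1=reg(t,[15,90,60],[35,255,255],[215,110,260,160]) if blobs(t,[15,90,60],[35,255,255],[215,110,260,160],3,20) else None; print("boss",e1, e1 and np.round(onz(t,*e1[0],107.2),1))
for d,n in((b,"foot0"),(t,"foot1")):
    h=cv2.cvtColor(d["bgr"],cv2.COLOR_BGR2HSV); M=np.zeros((384,512),np.uint8); M[112:170,212:263]=cv2.inRange(h,np.array([0,0,0]),np.array([180,110,255]))[112:170,212:263]
    k=max(cv2.findContours(M,cv2.RETR_EXTERNAL,cv2.CHAIN_APPROX_NONE)[0],key=cv2.contourArea); print(n,cv2.boundingRect(k))
for x in (653,655,657): print(x,np.round(proj(t,[x,-234,64.2]),1),np.round(proj(t,[x,-234,107.2]),1),np.round(proj(t,[x,-234,101.2]),1))
cv2.imwrite("pics/t20c.png",cv2.resize(t["bgr"][110:170,205:265],(600,600),interpolation=cv2.INTER_CUBIC))
```

```text
clock 23.42 pos [ 451.2 -236.6  181. ] rot [-1.576 -0.005  0.002] F [-5.9  0.8  0.1] w -0.1 n 7
[[0.73, 0.08, 0.0, 0.0, 0.0, 0.0], [0.73, 0.08, 0.0, 0.0, 0.0, 0.0], [0.73, 0.08, 0.0, 0.0, 0.0, 0.0], [0.73, 0.08, 0.01, 0.0, 0.0, 0.0], [0.73, 0.08, 0.01, 0.0, 0.0, 0.0], [0.73, 0.08, 0.01, 0.0, 0.0, 0.0], [0.73, 0.08, 0.01, 0.0, 0.0, 0.0]]
table0 ((235.252197265625, 138.55355834960938), (23.045040130615234, 28.941898345947266), 59.34711837768555) [ 654.2 -229.1   64.2]Traceback (most recent call last):
  File "<stdin>", line 8, in <module>
  File "<stdin>", line 6, in reg
IndexError: list index out of range
```

Run:
```python
from h import *
import pickle
a,b,c=pickle.load(open("d0.pkl","rb"))
t=dict(b); t["bgr"]=cv2.imread("pics/t20.png")
e0,A=blobs(b,[0,0,175],[180,70,255],[218,119,256,158],0,100)[0]; print("table0",np.round(e0[0],1),np.round(e0[1],1),np.round(onz(b,*e0[0],64.2),1))
for lo in ([12,50,40],):
    for e,A in blobs(t,lo,[40,255,255],[225,120,250,150],3,8)[:2]: print("boss",np.round(e[0],1),np.round(e[1],1),np.round(onz(t,*e[0],107.2),1))
h=cv2.cvtColor(t["bgr"],cv2.COLOR_BGR2HSV)
print("V col 237"); print(h[112:168:1,237,2].tolist()); print("S",h[112:168,237,1].tolist()); print("H",h[112:168,237,0].tolist())
print("V row 133",h[133,214:262,2].tolist())
for x in (653,655,657): print(x,np.round(proj(t,[x,-234,64.2]),1),np.round(proj(t,[x,-234,107.2]),1),np.round(proj(t,[x,-234,101.2]),1))
```

```text
table0 [236.8 137.3] [23.  23.5] [ 657.2 -232.7   64.2]
boss [236.8 131.2] [8.9 9.6] [ 659.1 -233.7  107.2]
V col 237
[221, 212, 188, 147, 160, 175, 197, 242, 249, 231, 216, 242, 251, 251, 251, 251, 251, 251, 252, 252, 252, 252, 251, 238, 223, 247, 252, 251, 240, 211, 229, 248, 245, 178, 79, 132, 163, 169, 175, 171, 113, 85, 158, 189, 191, 196, 197, 188, 150, 108, 121, 161, 193, 203, 203, 206]
S [203, 206, 203, 198, 196, 189, 107, 7, 1, 3, 2, 2, 2, 1, 28, 105, 133, 137, 137, 137, 135, 133, 137, 133, 55, 4, 1, 1, 2, 4, 2, 1, 1, 1, 10, 35, 38, 39, 36, 36, 36, 36, 36, 38, 36, 39, 36, 38, 37, 38, 36, 36, 37, 39, 38, 36]
H [18, 18, 17, 14, 10, 9, 8, 9, 90, 80, 90, 90, 75, 60, 25, 24, 25, 25, 25, 25, 25, 26, 25, 23, 22, 23, 0, 30, 15, 10, 15, 0, 30, 90, 40, 22, 23, 21, 23, 23, 23, 20, 22, 20, 21, 21, 19, 23, 25, 24, 21, 23, 21, 21, 23, 22]
V row 133 [184, 183, 185, 182, 177, 164, 163, 161, 152, 157, 237, 251, 251, 251, 252, 252, 251, 250, 239, 239, 250, 252, 252, 252, 252, 251, 249, 237, 244, 251, 252, 250, 227, 217, 247, 250, 234, 118, 121, 169, 180, 180, 179, 180, 180, 179, 181, 181]
653 [237.4 139.1] [236.9 133.9] [237.  134.6]
655 [237.4 138.3] [237. 133.] [237.  133.8]
657 [237.4 137.4] [237.  132.1] [237.  132.9]
```

Call:
apply_moves:
  commands:
    - [[0.8,0,0,0,0,0],[0.9,0,0,0,0,0],[0.9,0,0,0,0,0],[0.9,0,0,0,0,0],[0.7,0,0,0,0,0],[0.4,0,0,0,0,0],[0,0,0,0,0,0],[0,0,0,0,0,0]]
  claw: 78

```text
clock: 24.08
eef_pos: [640.6, -238.8, 187.5]
tool_rot: [-1.575, -0.013, -0.007]
force: [0.2, -0.8, -0.1]
width: 78.3
```

Run:
```python
from h import *
w=grab("wrist","w21")
u,v=map(int,proj(w,[656,-236,107]))
for (e,A) in blobs(w,[15,90,60],[35,255,255],[u-35,v-35,u+35,v+35],3,20)[:1]: print("boss",np.round(e[0],1),np.round(onz(w,*e[0],107.2),1))
plan([654.0,-236,130],0,.8)
```

```text
boss [278.2 194.8] [ 656.2 -236.4  107.2]
clock 24.13 pos [ 640.5 -238.6  187.5] rot [-1.575 -0.013 -0.007] F [-0.8  1.1 -0.1] w 78.1 n 2
[[0.17, 0.72, 0.03, 0.0, -0.04, 0.0], [0.17, 0.72, 0.03, 0.0, -0.04, 0.0]]
```

Call:
apply_moves:
  commands:
    - [[0.3,0.1,0.06,0.05,-0.05,0.15],[0.15,0.3,0.03,0,0,0],[0,0.3,0,0,0,0],[0,0.3,0,0,0,0],[0,0,0,0,0,0],[0,0,0,0,0,0]]

```text
clock: 24.63
eef_pos: [652.0, -236.7, 144.8]
tool_rot: [-1.569, 0.004, -0.01]
force: [0.2, -0.5, 0.0]
width: 78.0
```

Call:
apply_moves:
  commands:
    - [[0.06,0.3,0.02,0,-0.1,-0.05],[0.02,0.3,0,0,0,0],[0,0.3,0,0,0,0],[0,0,0,0,0,0]]

```text
clock: 24.97
eef_pos: [653.9, -236.2, 105.6]
tool_rot: [-1.569, -0.0, -0.002]
force: [-0.1, 0.4, 0.1]
width: 77.8
```

Call:
apply_moves:
  commands:
    - [[0,0.2,0,0,0,0],[0,0.3,0,0,0,0],[0,0.25,0,0,0,0],[0,0,0,0,0,0],[0,0,0,0,0,0]]

```text
clock: 25.38
eef_pos: [653.5, -236.2, 71.1]
tool_rot: [-1.569, 0.001, -0.003]
force: [0.9, 0.0, 1.1]
width: 78.4
```

Call:
apply_moves:
  commands:
    - [[0.01,0,0,0,0,0],[0,0,0,0,0,0],[0,0,0,0,0,0],[0,0,0,0,0,0],[0,0,0,0,0,0]]
  claw: 62

```text
clock: 25.8
eef_pos: [655.2, -236.7, 72.5]
tool_rot: [-1.57, -0.001, -0.002]
force: [-0.7, -1.1, -0.3]
width: 61.7
```

Call:
apply_moves:
  commands:
    - [[0,0,0,0,0,0],[0,0,0,0,0,0],[0,0,0,0,0,0]]
  claw: 58

```text
clock: 26.05
eef_pos: [655.0, -236.7, 73.2]
tool_rot: [-1.57, -0.002, -0.002]
force: [0.6, 0.9, -1.7]
width: 59.1
```

Call:
apply_moves:
  commands:
    - [[-0.04,0,0,0,0,0],[0,0,0,0,0,0]]

```text
clock: 26.22
eef_pos: [653.8, -236.6, 73.2]
tool_rot: [-1.57, -0.003, -0.002]
force: [-0.9, -0.2, 0.2]
width: 58.8
```

Call:
apply_moves:
  commands:
    - [[0,0,0,0,0,0],[0,0,0,0,0,0],[0,0,0,0,0,0],[0,0,0,0,0,0]]
  claw: 78

```text
clock: 26.55
eef_pos: [653.5, -236.8, 73.3]
tool_rot: [-1.57, -0.002, -0.002]
force: [0.4, 0.3, 0.6]
width: 77.9
```

Call:
apply_moves:
  commands:
    - [[0,-0.3,0,0,0,0],[0,-0.5,0,0,0,0],[0,-0.7,0,0,0,0],[0,-0.5,0,0,0,0],[0,0,0,0,0,0],[0,0,0,0,0,0]]

```text
clock: 27.05
eef_pos: [652.5, -237.3, 159.2]
tool_rot: [-1.57, -0.0, -0.003]
force: [-0.1, 0.2, -0.1]
width: 77.7
```

Run:
```python
from h import *
w=grab("wrist","w22"); h=cv2.cvtColor(w["bgr"],cv2.COLOR_BGR2HSV)
u,v=map(int,proj(w,[655,-236,107]))
for (e,A) in blobs(w,[15,90,60],[35,255,255],[u-35,v-35,u+35,v+35],3,20)[:1]: print("boss",np.round(e[0],1),np.round(onz(w,*e[0],107.2),1))
low=(h[...,1]<110); u,v=map(int,proj(w,[655,-235,10]))
for r in range(v-40,v+20,8):
    x=np.where(low[r,u-75:u+75])[0]+u-75
    if len(x)<10: continue
    q=max(np.split(x,np.where(np.diff(x)>3)[0]+1),key=len); print("foot",r,np.round((onz(w,q[0]-.5,r,10)[0]+onz(w,q[-1]+.5,r,10)[0])/2,1),round(np.ptp([onz(w,q[0]-.5,r,15)[0],onz(w,q[-1]+.5,r,15)[0]]),1))
# stack green rim just above clamp in image
u,v=map(int,proj(w,[655,-205,76])); 
for (e,A) in blobs(w,[40,60,20],[85,255,255],[u-50,v-40,u+50,v+40],3,5)[:2]: print("green rim",np.round(e[0],1),np.round(onz(w,*e[0],74)[0],1))
plan([655,-236,130],0,.8)
```

```text
boss [261.  209.6] [ 653.5 -236.3  107.2]
foot 135 654.2 37.5
foot 143 653.7 60.0
foot 151 653.2 73.0
foot 159 631.3 38.2
foot 167 653.2 85.8
foot 175 653.2 88.4
foot 183 653.2 87.0
foot 191 654.2 83.6
green rim [260.4 191.3] 653.2
clock 27.1 pos [ 652.8 -237.7  159.5] rot [-1.571e+00 -1.000e-03 -3.000e-03] F [ 0.9 -0.1  0.2] w 78.1 n 1
[[0.05, 0.74, 0.04, 0.0, -0.04, 0.0]]
```

Call:
apply_moves:
  commands:
    - [[0.03,0,0.03,0,-0.04,0],[0,0,0,0,0,0],[0,0,0,0,0,0],[0,0,0,0,0,0],[0,0,0,0,0,0],[0,0.3,0,0,0,0],[0,0.3,0,0,0,0],[0,0,0,0,0,0]]
  claw: 0

```text
clock: 27.77
eef_pos: [652.0, -234.6, 128.9]
tool_rot: [-1.568, 0.005, 0.0]
force: [-0.4, 0.5, -0.3]
width: 0.3
```

Call:
apply_moves:
  commands:
    - [[0.05,0.15,-0.05,0,0,-0.06],[0,0.15,0,0,0,0],[0,0.08,0,0,0,0],[0,0,0,0,0,0]]

```text
clock: 28.1
eef_pos: [654.0, -236.9, 111.0]
tool_rot: [-1.568, 0.0, 0.0]
force: [-0.8, 1.3, 6.1]
width: 0.5
```

Call:
apply_moves:
  commands:
    - [[0,0.04,0,0,0,0],[0,0,0,0,0,0]]

```text
clock: 28.27
eef_pos: [654.1, -237.0, 111.0]
tool_rot: [-1.567, -0.0, 0.0]
force: [-1.2, 0.5, 6.1]
width: 0.0
```

Call:
apply_moves:
  commands:
    - [[0,0.06,0,0,0,0],[0,0.06,0,0,0,0]]

```text
clock: 28.43
eef_pos: [654.3, -237.1, 109.1]
tool_rot: [-1.566, -0.002, 0.0]
force: [-2.6, 2.2, 9.5]
width: -0.0
```

Call:
apply_moves:
  commands:
    - [[0,0.02,0,0,0,0],[0,0.02,0,0,0,0],[0,0.02,0,0,0,0],[0,0.02,0,0,0,0]]

```text
clock: 28.77
eef_pos: [654.1, -236.9, 111.3]
tool_rot: [-1.564, -0.004, 0.001]
force: [-2.1, 1.6, 5.0]
width: -0.4
```

Call:
apply_moves:
  commands:
    - [[0,0.08,0,-0.05,0,0],[0,0.06,0,0,0,0],[0,0.055,0,0,0,0]]

```text
clock: 29.02
eef_pos: [654.3, -237.2, 108.6]
tool_rot: [-1.567, -0.006, 0.001]
force: [-3.0, 2.0, 10.6]
width: -0.2
```

Call:
apply_moves:
  commands:
    - [[0,0.05,0,0,0,0],[0,0.05,0,0,0,0],[0,0.05,0,0,0,0],[0,0.05,0,0,0,0]]

```text
clock: 29.35
eef_pos: [654.4, -237.1, 108.5]
tool_rot: [-1.565, -0.009, 0.001]
force: [-3.2, 2.1, 11.6]
width: -0.1
```

Call:
apply_moves:
  commands:
    - [[0,0.045,0,0,0,0],[0,0.045,0,0,0,0],[0,0.045,0,0,0,0],[0,0.045,0,0,0,0]]

```text
clock: 29.68
eef_pos: [654.3, -237.1, 109.1]
tool_rot: [-1.562, -0.013, 0.002]
force: [-2.5, 2.1, 10.0]
width: 0.0
```

Call:
apply_moves:
  commands:
    - [[0,0.045,0,0,0,0],[0,0.045,0,0,0,0],[0,0.045,0,0,0,0],[0,0.045,0,0,0,0]]

```text
clock: 30.02
eef_pos: [654.3, -237.1, 109.3]
tool_rot: [-1.56, -0.016, 0.002]
force: [-3.5, 2.4, 10.2]
width: 0.1
```

Call:
apply_moves:
  commands:
    - [[0,0.045,0,0,0,0],[0,0.045,0,0,0,0],[0,0.03,0,0,0,0],[0,0,0,0,0,0],[0,-0.1,0,0,0,0],[0,-0.3,0,0,0,0],[0,-0.6,0,0,0,0],[0,-0.6,0,0,0,0]]

```text
clock: 30.68
eef_pos: [650.4, -236.2, 173.6]
tool_rot: [-1.553, -0.01, 0.001]
force: [0.1, 0.0, 0.3]
width: -0.1
```

Call:
apply_moves:
  commands:
    - [[0,-0.5,0,0,0,0],[-0.8,0,0,0,0,0],[-0.9,0,0,0,0,0],[-0.9,0,0,0,0,0],[-0.9,0,0,0,0,0],[-0.7,0,0,0,0,0],[-0.4,0,0,0,0,0],[0,0,0,0,0,0]]

```text
clock: 31.35
eef_pos: [463.9, -241.4, 202.3]
tool_rot: [-1.563, -0.029, 0.005]
force: [-0.1, 0.5, -0.1]
width: 0.1
```

Run:
```python
from h import *
import pickle
a,b,c=pickle.load(open("d0.pkl","rb"))
w=grab("wrist","w23"); t=grab("top","t23"); s=grab("scene","s23")
for e,A in blobs(t,[12,50,40],[40,255,255],[225,120,250,150],3,8)[:1]: print("top boss",np.round(e[0],1),np.round(onz(t,*e[0],107.2),1),"(table 657.2,-232.7)")
u,v=map(int,proj(w,[654,-236,107]))
for (e,A) in blobs(w,[15,90,60],[35,255,255],[max(0,u-35),max(0,v-35),u+35,v+35],3,20)[:1]: print("wrist boss",np.round(e[0],1),np.round(onz(w,*e[0],107.2),1))
# bystanders: driver handle (amber) and cap, before/after in top
for n,lo,hi,box in(("driver",[12,120,100],[30,255,255],[228,100,280,118]),("cap",[0,0,0],[180,255,90],[318,242,362,284])):
    print(n,[np.round(blobs(d,lo,hi,box,5,30)[0][0][0],1) for d in (b,t) if blobs(d,lo,hi,box,5,30)])
plan([455,-235,180],0)
```

```text
top boss [236.9 132.4] [ 656.4 -233.8  107.2] (table 657.2,-232.7)
wrist boss [451.4 187.4] [ 655.9 -235.8  107.2]
driver [array([248.7, 108.6]), array([248.7, 108.6])]
cap [array([338.6, 262.1]), array([338.6, 262.1])]
clock 31.5 pos [ 469.1 -241.3  202.1] rot [-1.565 -0.032  0.009] F [ 0.7 -0.2 -1.4] w -0.1 n 1
[[-0.35, 0.55, 0.16, 0.0, 0.11, 0.0]]
```

```bash
python3 -c "
from h import *
print(finish_job())"
```

```text
the job is handed in; nothing more can be done
None
```

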